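Pack the jar lights and bolt the crate's lid down

ROBOT

A 6-joint arm with a two-finger parallel gripper is mounted at the origin on the work surface. World frame = base frame: x ahead of the robot, y to its left, z up, the work surface at z = 0. Lengths are in mm, angles in rad, forces in N, time in s.
With the tool pointing down it reaches from about 350 to 975 mm from the base axis. Payload 7.1 kg.
Tool frame: the origin (TCP) lies midway between the tips of the shut fingers; the grasp point (between the pads) lies pinch_z behind it (pinch_z is the distance from the TCP to the grasp point, in mm); z points along the fingers, y is the line along which they close (so a half turn about z gives the same grasp; the last joint's range is limited). The gripper opens to 88 mm and grips with 3 to 60 N. Pads are 20 mm wide; open, the fingers measure 115 mm over their backs; the gripper's body (75 mm by 178 mm) begins 61 mm behind the grasp point.
Start: joints at [-1.255, 0.423, 1.63, -0, 1.089, -0.019], TCP at [205.38, -590.274, 222.675] pointing down, gripper open.
Joint ranges: [-3, 3], [-0.9, 2.11], [0.09, 2.58], [-1.31, 4.45], [0.11, 2.69], [-2.54, 2.54]. Speed limits (rad/s): [2.39, 2.39, 3.01, 3.14, 3.14, 3.14].

INTERFACE

Orientations are given as a rotation vector (axis times angle).
In Python, from workcell import get_obs, get_image, close_job, pinch_z gives the robot as it stands.
- The arm moves only by the tool jog_arm, never from a script. Its argument "commands" is a list of rows, each a list of 3 entries, a list of its own where there are three numbers: the gripper command: -1 is shut, 1 is fully open, values between are in proportion, then the shift along the tool's x, y, z as a fraction of full scale, then the turn, a rotation vector about the tool's x, y, z as a fraction of full scale. In form: [[gripper, [tx, ty, tz], [rx, ry, rz]], ...]. A call has 1 to 10 rows; each row shifts and turns the commanded pose from where the row before left it, along the tool's axes as they then stand; what a row does not reach is not made up. Full scale, the value 1, is 0.1 m for a shift and 45 degrees for a turn. A row lasts 1/10 s, in which the tool goes at most 50 mm and 8.59 degrees, less where a joint would pass 70% of its speed; a pose out of reach is approached as far as the arm can. A call with a number of a shift or a turn outside -1 to 1 is refused whole. A call with a gripper value outside its range is refused whole. The fingers move at their own pace and stop on an object; the grip force is fixed at half the most. Time passes only in rows, so rows that do not move let the fingers close. It gives the time, the measured TCP pose, the force, the opening and the grip force at its end, in the units of the state.
- get_obs(): the state, without advancing time (a new reading comes with each control period).
- get_image(name): name is "scene" or "top" or "wrist"; returns a dict with "image" (400x640x3 uint8, blue, green, red), "z_map" (400x640 float32, mm along the optical axis (not along the pixel's ray), 0 where there is no reading), "intrinsics" (3x3 intrinsics, pixels), "eye" and "orientation" of the camera in the world; the wrist camera has in their place "mount" (4x4, takes a point from camera to tool coordinates, whose origin is the TCP and whose axes are the flange's). Camera axes: x right, y down, z forward; pixel columns grow to the right and rows downward; lengths in mm; the calibration is good to about 2 mm. A picture is of the moment at which its call begins: read the wrist's pose just before it.
- close_job(): hands the job in; it is judged then, once.
The state is a dict: "t": time; "qpos": joint angles; "qvel": joint speeds; "joint_torque": joint torques, N m; "ee_pos": TCP position; "orientation": TCP orientation; "ft_force": force on the tool from outside, world axes, zero at the start; "moment": the same for the moment, N m; "width": finger opening in mm; "grasp_force": force on a finger pad.
Only numpy, scipy, OpenCV 4.12 (cv2) and the standard library are available. Lean on these libraries where they do the work, as an engineer would, in place of code of your own. Each camera call takes 0.05 s, during which the arm holds its last target. There are 200 camera calls.

TASK

Pack every jar light that stands on the paper upright into the crate, one to a pocket, and slide the lid shut; its rubber seal pushes it back a little, so drive the tapered drift fully down through one lid hole into the end rail to draw the holes into line. With the drift still in, drop a bolt fully home in the other pair of holes, then take the drift out and put the second bolt home in its place. Stand the drift back in the tool stand, and leave the mug, the bowl and the tub where they are.

Things in the scene. Friction and masses are not known exactly. Their poses are not given: they have to be found in the camera images.
- crate: plywood carrying crate fixed on the table, 202 mm wide (its x) and 246 mm long (its y, from -115 to +131 mm of the origin), walls 112 mm high; origin on the table under the middle of the inner space. The lid slides open along crate +y. Beyond the inner space at +y is a solid end rail, 46 mm wide, top 94 mm above the table, over which the lid slides
- crate_floor (a point): middle of the crate's inner floor, 10 mm above the table, axes as the crate. Inner space 170 x 170 mm, parted into four pockets 82 mm square by a low cross of 6 mm boards that reaches 34 mm above the floor: pocket centres at crate x and y of +-44 mm. Any jar may stand in any pocket
- lid_handle (a point): middle of the wooden batten (90 mm long along crate x, 18 along y, 26 high, top 132 mm above the table) on the sliding lid, a board 168 x 226 x 12 mm, top 106 mm up. Starts about 0.17 m open. Drags with 2 N; at the end it squashes a rubber seal (7 N with the holes in line) and, once let go, springs back and stays 7 mm short of line
- lid_hole_a (a point): centre of the mouth, on the lid's top (106 mm above the table), of a round 18 mm bolt hole through the lid, at crate x -60 mm; moves with the lid
- lid_hole_b (a point): the same for the second bolt hole of the lid, at crate x +60 mm
- rail_hole_a (a point): centre of the mouth, on top of the end rail (94 mm above the table, just under the closed lid), of the round 18 mm, 66 mm deep upright hole that belongs under lid_hole_a
- rail_hole_b (a point): the same for the hole that belongs under lid_hole_b
- drift_grip (a point): middle of the round wooden handle (26 mm across, 92 mm long) of a steel drift, 114 mm above its tip; own z from tip to handle. Shank under the handle (shoulder 68 mm above the tip) 16.4 mm across, then a 44 mm long taper to a 6 mm tip. 0.2 kg. Starts in the tool stand, tip down, shoulder on its top; friction keeps it where it is left in a pair of holes
- drift_tip (a point): tip of the drift
- bolt1_knob (a point): middle of the black fluted hand knob (34 mm across, 28 mm high) of a locking bolt with a smooth shank 16 mm across, 62 mm long, its last 10 mm narrowing to 13 mm: too blunt for holes 7 mm out of line. Own z from tip to knob. 0.12 kg. The two bolts are alike and fit either hole; they start in the tool stand, tip down, knob on its top
- bolt1_tip (a point): tip of that bolt, 76 mm below the middle of its knob
- bolt2_knob (a point): middle of the black fluted hand knob (34 mm across, 28 mm high) of a locking bolt with a smooth shank 16 mm across, 62 mm long, its last 10 mm narrowing to 13 mm: too blunt for holes 7 mm out of line. Own z from tip to knob. 0.12 kg. The two bolts are alike and fit either hole; they start in the tool stand, tip down, knob on its top
- bolt2_tip (a point): tip of that bolt, 76 mm below the middle of its knob
- stand_hole1 (a point): centre of the mouth of one of the three holes (18.5 mm wide, 72 mm deep, 66 mm apart) in the top, 78 mm above the table, of a fixed dark wooden tool stand 200 x 64 mm
- stand_hole2 (a point): centre of the mouth of one of the three holes (18.5 mm wide, 72 mm deep, 66 mm apart) in the top, 78 mm above the table, of a fixed dark wooden tool stand 200 x 64 mm
- stand_hole3 (a point): centre of the mouth of one of the three holes (18.5 mm wide, 72 mm deep, 66 mm apart) in the top, 78 mm above the table, of a fixed dark wooden tool stand 200 x 64 mm
- jar1_center (a point): middle (36 mm above its foot) of a straight closed glass jar with a tea light in it and a metal cap, 52 mm across and 72 mm high, 0.16 kg, standing upright on a sheet of white paper 1.6 mm thick; None if there is no such jar this time
- jar2_center (a point): middle (36 mm above its foot) of a straight closed glass jar with a tea light in it and a metal cap, 52 mm across and 72 mm high, 0.16 kg, standing upright on a sheet of white paper 1.6 mm thick; None if there is no such jar this time
- jar3_center (a point): middle (36 mm above its foot) of a straight closed glass jar with a tea light in it and a metal cap, 52 mm across and 72 mm high, 0.16 kg, standing upright on a sheet of white paper 1.6 mm thick; None if there is no such jar this time
- jar4_center (a point): middle (36 mm above its foot) of a straight closed glass jar with a tea light in it and a metal cap, 52 mm across and 72 mm high, 0.16 kg, standing upright on a sheet of white paper 1.6 mm thick; None if there is no such jar this time
- mug: brown pottery mug, bystander beyond the crate; origin at its foot
- bowl: steel bowl of wooden stars, bystander; origin at its foot
- tub: clear plastic tub of tea lights, bystander; origin at its foot
There are look-alikes about, which are no part of the job. What is shaped like the part that bears bolt1_knob but blue is not meant.

How it is judged (in metres and radians):
On the way, in this order (a step that is already met when the one before it is completed fails the run):
1. every jar light stands upright in the crate (x of jar1_center in the frame of crate_floor between -0.085 and 0.085 m and y of jar1_center in the frame of crate_floor between -0.085 and 0.085 m and z of jar1_center in the frame of crate_floor between 0.03 and 0.042 m and angle between each of jar1_center, jar2_center, jar3_center, jar4_center's own z axis and vertical below 0.15 rad and x of jar2_center in the frame of crate_floor between -0.085 and 0.085 m and y of jar2_center in the frame of crate_floor between -0.085 and 0.085 m and z of jar2_center in the frame of crate_floor between 0.03 and 0.042 m and x of jar3_center in the frame of crate_floor between -0.085 and 0.085 m and y of jar3_center in the frame of crate_floor between -0.085 and 0.085 m and z of jar3_center in the frame of crate_floor between 0.03 and 0.042 m and x of jar4_center in the frame of crate_floor between -0.085 and 0.085 m and y of jar4_center in the frame of crate_floor between -0.085 and 0.085 m and z of jar4_center in the frame of crate_floor between 0.03 and 0.042 m), for 0.2 s.
2. the drift is driven down through a lid hole into the end rail and the holes are in line (((horizontal distance between drift_tip and rail_hole_a below 0.006 m and height (world z) of drift_tip below 0.051 m and angle between drift_grip's own z axis and vertical below 0.15 rad and (horizontal distance between lid_hole_a and rail_hole_a below 0.004 m and horizontal distance between lid_hole_b and rail_hole_b below 0.004 m)) or (horizontal distance between drift_tip and rail_hole_b below 0.006 m and height (world z) of drift_tip below 0.051 m and angle between drift_grip's own z axis and vertical below 0.15 rad and (horizontal distance between lid_hole_a and rail_hole_a below 0.004 m and horizontal distance between lid_hole_b and rail_hole_b below 0.004 m)))), for 0.2 s.
3. with the drift still in, a bolt is fully home in the other pair of holes ((((horizontal distance between drift_tip and rail_hole_a below 0.006 m and height (world z) of drift_tip below 0.051 m and angle between drift_grip's own z axis and vertical below 0.15 rad and (horizontal distance between lid_hole_a and rail_hole_a below 0.004 m and horizontal distance between lid_hole_b and rail_hole_b below 0.004 m)) and (horizontal distance between each of bolt1_knob, bolt1_tip and rail_hole_b below 0.006 m and height (world z) of bolt1_tip below 0.049 m and angle between bolt1_knob's own z axis and vertical below 0.12 rad)) or ((horizontal distance between drift_tip and rail_hole_a below 0.006 m and height (world z) of drift_tip below 0.051 m and angle between drift_grip's own z axis and vertical below 0.15 rad and (horizontal distance between lid_hole_a and rail_hole_a below 0.004 m and horizontal distance between lid_hole_b and rail_hole_b below 0.004 m)) and (horizontal distance between each of bolt2_knob, bolt2_tip and rail_hole_b below 0.006 m and height (world z) of bolt2_tip below 0.049 m and angle between bolt2_knob's own z axis and vertical below 0.12 rad)) or ((horizontal distance between drift_tip and rail_hole_b below 0.006 m and height (world z) of drift_tip below 0.051 m and angle between drift_grip's own z axis and vertical below 0.15 rad and (horizontal distance between lid_hole_a and rail_hole_a below 0.004 m and horizontal distance between lid_hole_b and rail_hole_b below 0.004 m)) and (horizontal distance between each of bolt1_knob, bolt1_tip and rail_hole_a below 0.006 m and height (world z) of bolt1_tip below 0.049 m and angle between bolt1_knob's own z axis and vertical below 0.12 rad)) or ((horizontal distance between drift_tip and rail_hole_b below 0.006 m and height (world z) of drift_tip below 0.051 m and angle between drift_grip's own z axis and vertical below 0.15 rad and (horizontal distance between lid_hole_a and rail_hole_a below 0.004 m and horizontal distance between lid_hole_b and rail_hole_b below 0.004 m)) and (horizontal distance between each of bolt2_knob, bolt2_tip and rail_hole_a below 0.006 m and height (world z) of bolt2_tip below 0.049 m and angle between bolt2_knob's own z axis and vertical below 0.12 rad)))), for 0.2 s.
At the end, for the whole second after the job is handed in: every jar upright on the crate floor, lid within 4 mm of line, a bolt home in each pair of holes (knob within 5 mm of the lid, upright), the drift stood at least 53 mm deep in a hole of the stand, and mug, bowl and tub not shifted by 30 mm (all of step 1 and horizontal distance between lid_hole_a and rail_hole_a below 0.004 m and horizontal distance between lid_hole_b and rail_hole_b below 0.004 m and (((horizontal distance between each of bolt1_knob, bolt1_tip and rail_hole_a below 0.006 m and height (world z) of bolt1_tip below 0.049 m and angle between bolt1_knob's own z axis and vertical below 0.12 rad) and (horizontal distance between each of bolt2_knob, bolt2_tip and rail_hole_b below 0.006 m and height (world z) of bolt2_tip below 0.049 m and angle between bolt2_knob's own z axis and vertical below 0.12 rad)) or ((horizontal distance between each of bolt1_knob, bolt1_tip and rail_hole_b below 0.006 m and height (world z) of bolt1_tip below 0.049 m and angle between bolt1_knob's own z axis and vertical below 0.12 rad) and (horizontal distance between each of bolt2_knob, bolt2_tip and rail_hole_a below 0.006 m and height (world z) of bolt2_tip below 0.049 m and angle between bolt2_knob's own z axis and vertical below 0.12 rad))) and ((horizontal distance between drift_tip and stand_hole1 below 0.008 m and height (world z) of drift_tip below 0.025 m and angle between drift_grip's own z axis and vertical below 0.15 rad) or (horizontal distance between drift_tip and stand_hole2 below 0.008 m and height (world z) of drift_tip below 0.025 m and angle between drift_grip's own z axis and vertical below 0.15 rad) or (horizontal distance between drift_tip and stand_hole3 below 0.008 m and height (world z) of drift_tip below 0.025 m and angle between drift_grip's own z axis and vertical below 0.15 rad))); the robot touches nothing.
It fails at once if the mug, the bowl or the tub is shifted by more than 30 mm (distance of any of mug, bowl, tub from where it was at the start of the episode above 0.03 m).
Of jar1, jar2, jar3, jar4 only 2 to 4 are there at a start; the rules pass over those that are not, and their reading is None.
At some moment in a run one of jar1, jar2, jar3, jar4 may be knocked a few centimetres aside while the robot is not near it.
It also fails if it takes over 210 s, if anything falls off the work surface, if the arm or the gripper's body presses on something with over 40 N, if the wrist force passes 120 N, or if a joint passes its speed limit or range.

## Working session

There is one attempt and no reset: what is moved stays moved. The work goes in short steps, Python scripts to look and compute and a tool call to move; the robot and the scene stay as the last step left them, time stands still between calls to the robot, and variables do not carry over. Pictures are saved under pics/ and viewed, at most 14 in all, crops included, and the job is handed in when it is done.

Besides the shell and the picture viewer there is one more tool, called after "Request:" by a JSON object that holds its "op" and its "data", one argument or row to a line. jog_arm: Moves the arm, as the interface text tells. Its arguments: {"type":"object","properties":{"commands":{"type":"array","items":{"type":"array"}}},"required":["commands"]}

```bash
ls; mkdir -p pics; cat > h.py <<'E'
import numpy as np,cv2
from scipy.spatial.transform import Rotation as R
from workcell import get_obs,get_image,close_job,pinch_z
def rot(o):
    o=np.array(o,float)
    if o.shape==(3,3): return o
    return R.from_rotvec(o).as_matrix() if o.size==3 else R.from_quat(o).as_matrix()
def pose():
    s=get_obs(); return np.array(s['ee_pos']),rot(s['orientation'])
def shot(name):
    p,A=pose(); d=get_image(name)
    if 'mount' in d:
        M=np.array(d['mount']); T=np.eye(4);T[:3,:3]=A;T[:3,3]=p; T=T@M
        d['E'],d['A']=T[:3,3],T[:3,:3]
    else: d['E'],d['A']=np.array(d['eye']),rot(d['orientation'])
    return d
def ray(d,u,v):
    K=np.array(d['intrinsics']); return d['A']@np.array([(u-K[0,2])/K[0,0],(v-K[1,2])/K[1,1],1])
def at_z(d,u,v,z):
    r=ray(d,u,v); return d['E']+r*(z-d['E'][2])/r[2]
def cloud(d):
    K=np.array(d['intrinsics']);z=d['z_map'];v,u=np.mgrid[:z.shape[0],:z.shape[1]]
    P=np.stack([(u-K[0,2])/K[0,0]*z,(v-K[1,2])/K[1,1]*z,z],-1)
    W=P@d['A'].T+d['E']; W[z<=0]=np.nan; return W
E
python3 - <<'E'
from h import *
import pickle
print(get_obs(),pinch_z() if callable(pinch_z) else pinch_z)
for n in('scene','top'):
    d=shot(n);cv2.imwrite(f'pics/{n}0.png',d['image']);pickle.dump(d,open(n+'.pkl','wb'));print(n,d['E'],d['A'],d['intrinsics'])
E
```

```text
pics
{'t': 0.0, 'qpos': array([-1.25500689e+00,  4.23828091e-01,  1.63067182e+00, -4.93910500e-05,
        1.08858521e+00, -1.90031088e-02]), 'qvel': array([-0.0005941 , -0.0009152 ,  0.00115772, -0.0007632 ,  0.00096721,
       -0.00085026]), 'joint_torque': array([-1.33105594e-03, -5.44643068e+01, -2.73669040e+01,  6.42904197e-02,
        2.28096207e-02, -1.36533508e-04]), 'ee_pos': array([ 205.19921549, -589.77930797,  221.91679251]), 'orientation': array([-3.09622417e+00, -5.23228945e-01,  4.14372780e-04]), 'ft_force': array([ 0.89574264, -0.05797348,  0.12678388]), 'moment': array([ 0.01459546, -0.00544774, -0.04504323]), 'grasp_force': 0.0, 'width': 88.10347063298559} 18.700000000000003
scene [1159.85640711  267.80314772  764.18474511] [[-0.43876501  0.64624355 -0.62438333]
 [ 0.89857781  0.32061811 -0.29960299]
 [ 0.00657211 -0.69251231 -0.72137612]] [[381.48455075   0.         323.52648866]
 [  0.         381.48455075 198.3931819 ]
 [  0.           0.           1.        ]]
top [ 355.51415644  -22.3340126  1144.16899513] [[ 0.16331166 -0.96592929  0.20077326]
 [-0.98657372 -0.15963344  0.03448853]
 [-0.00126336 -0.20371    -0.97903046]] [[396.2780531    0.         314.7303563 ]
 [  0.         396.2780531  204.85858098]
 [  0.           0.           1.        ]]
```

View pics/scene0.png

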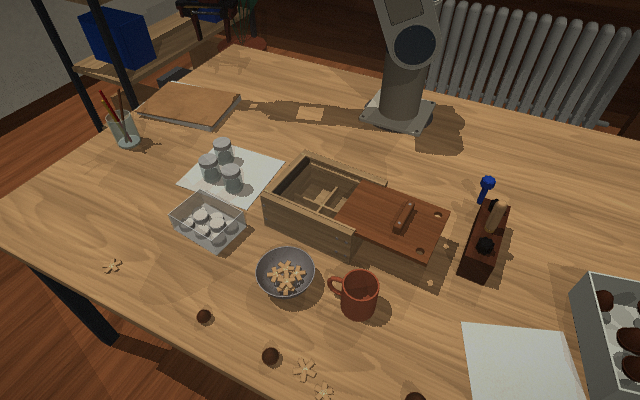

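View pics/top0.png

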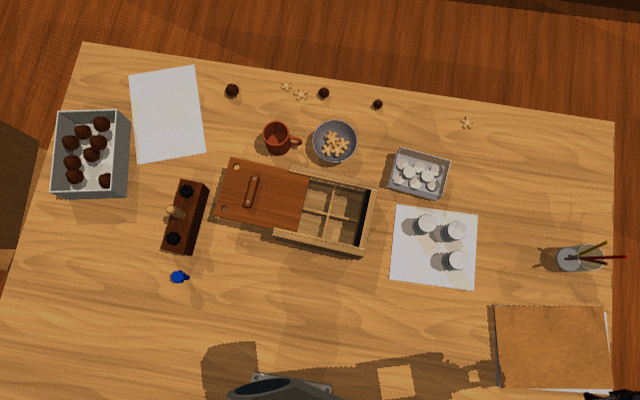

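The scene shows three jars on the paper at top pixels (425,224), (453,231) and (455,260). The crate's lid is open towards +y, with the batten at (250,191). The stand holds two black knobs at (186,190) and (173,238), with the drift between them at (172,212).

Look-alikes:
- The blue bolt at (179,277) is excluded by its colour.
- The tub's tea lights at (420,170) aren't jars.
- The brush glass at (570,258) isn't on the paper.

I'll measure from the point clouds.

```bash
python3 - <<'E'
from h import *
import pickle
d=pickle.load(open('top.pkl','rb'));W=cloud(d)
def comps(lo,hi,box,mn=20):
    m=((W[...,2]>lo)&(W[...,2]<hi)).astype('uint8');b=np.zeros_like(m);u0,v0,u1,v1=box;b[v0:v1,u0:u1]=1
    n,l,s,c=cv2.connectedComponentsWithStats(m*b)
    for i in range(1,n):
        if s[i,4]>=mn:
            P=W[l==i]; (cx,cy),(w,h),a=cv2.minAreaRect(P[:,:2].astype('float32'))
            print(' n',s[i,4],'px',c[i].round(),'rect',round(cx,1),round(cy,1),'sz',round(w,1),round(h,1),'ang',round(a,1),'z',np.median(P[:,2]).round(1))
print('jars');comps(64,82,(385,200,485,295))
print('stand');comps(70,84,(150,170,215,265))
print('knobs');comps(92,200,(150,170,215,265),8)
print('blue');comps(30,200,(160,262,200,295),8)
print('lid');comps(98,109,(205,150,385,265));print('batten');comps(122,140,(205,150,320,265))
print('mug etc');comps(20,200,(255,110,312,165));comps(20,200,(312,115,360,170))
comps(15,200,(385,145,455,203))
im=d['image']; a=cv2.resize(im[140:300,150:390],None,fx=3.3,fy=3.3,interpolation=cv2.INTER_CUBIC);cv2.imwrite('pics/topc.png',a)
E
```

```text
jars
 n 286 px [426. 223.] rect 576.1 -294.4 sz 49.2 50.6 ang 27.0 z 75.3
 n 304 px [456. 230.] rect 568.8 -375.2 sz 49.4 50.5 ang 9.3 z 75.1
 n 315 px [457. 260.] rect 489.7 -386.7 sz 50.8 49.6 ang 77.3 z 75.2
stand
 n 1313 px [183. 216.] rect 487.7 370.3 sz 65.9 200.8 ang 88.0 z 79.8
knobs
 n 133 px [185. 190.] rect 553.0 366.6 sz 31.9 32.3 ang 34.1 z 106.0
 n 171 px [175. 211.] rect 486.4 367.8 sz 22.1 24.1 ang 61.1 z 156.4
 n 143 px [172. 237.] rect 421.3 373.4 sz 31.5 34.2 ang 0.9 z 106.5
blue
 n 160 px [178. 276.] rect 325.1 340.3 sz 30.5 32.6 ang 20.9 z 89.3
lid
 n 3472 px [263. 195.] rect 574.7 159.7 sz 227.1 169.0 ang 86.1 z 107.2
 n 145 px [362. 215.] rect 565.3 -115.7 sz 12.8 137.0 ang 86.4 z 107.6
batten
 n 249 px [251. 190.] rect 575.9 186.3 sz 19.2 89.0 ang 86.0 z 133.1
mug etc
 n 622 px [278. 137.] rect 752.3 148.4 sz 101.3 75.2 ang 60.2 z 63.4
 n 23 px [259. 163.] rect 659.1 179.3 sz 7.6 29.9 ang 9.2 z 108.1
 n 1220 px [335. 139.] rect 779.4 -7.6 sz 131.4 128.4 ang 7.5 z 31.7
 n 1907 px [419. 173.] rect 724.8 -264.6 sz 150.7 111.7 ang 82.9 z 30.6
```

View pics/topc.png

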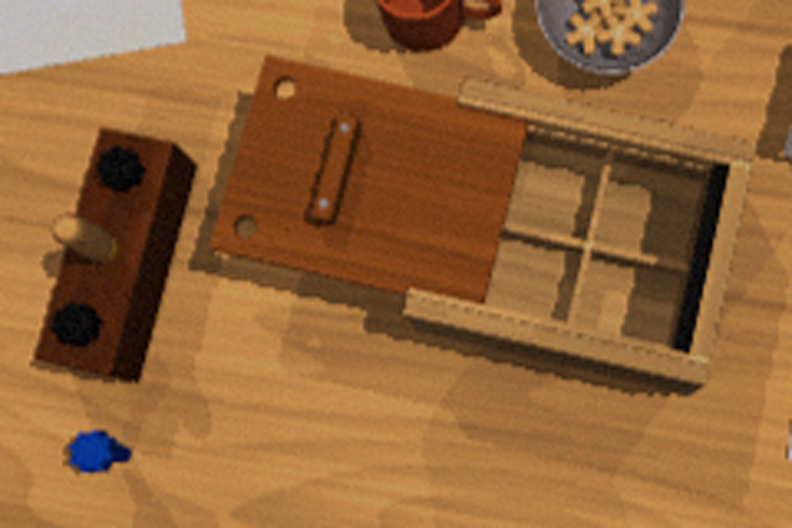

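```bash
python3 - <<'E'
from h import *
import pickle
d=pickle.load(open('top.pkl','rb'));W=cloud(d)
m=(W[...,2]>109)&(W[...,2]<118);m[:, :205]=0;m[:,385:]=0;m[:150]=0;m[265:]=0
P=W[m][:,:2].astype('float32');(c,s,a)=cv2.minAreaRect(P);print(len(P),c,s,a,np.median(W[m][:,2]))
for u,v in((236.4,166.7),(224.2,208.8)): print(at_z(d,u,v,107))
# frame from minAreaRect: y axis ~ +86deg
for r in (186.1-100,): pass
y=np.array([np.cos(np.radians(86.1)),np.sin(np.radians(86.1))]);x=np.array([y[1],-y[0]])
C=np.array(c)
print('x ext',np.percentile(P@x,[0.5,99.5]),'y ext',np.percentile(P@y,[0.5,99.5]))
print('lid y', (np.array([574.7,159.7])@y)-113, 'lid x',np.array([574.7,159.7])@x)
E
```

```text
3311 (567.7388916015625, 66.11317443847656) (411.1795349121094, 202.81454467773438) 86.24006652832031 111.97072782309078
[638.28486154 242.45137043 107.        ]
[518.2192498  250.80434199 107.        ]
x ext [461.45632082 662.33851912] y ext [-100.16362596  307.62639715]
lid y 85.41856687536429 lid x 562.5071131275822
```

Request:
{"op": "jog_arm", "data": {
  "commands": [
    [0.6,[0,0,-0.4],[0,0,0.19]],
    [0.6,[0,0,-0.4],[0,0,0.19]],
    [0.6,[0,0,0],[0,0,0.13]],
    [0.6,[0.4,0.1,0],[0,0,0]],
    [0.6,[0.4,-0.4,0],[0,0,0]],
    [0.6,[0.4,-0.4,0],[0,0,0]],
    [0.6,[0.4,-0.4,0],[0,0,0]],
    [0.6,[0.4,-0.4,0],[0,0,0]],
    [0.6,[0.4,-0.4,0],[0,0,0]],
    [0.6,[0,0,0],[0,0,0]]
  ]
}}

```text
t: 1.1
ee_pos: [436.3, -434.1, 302.3]
orientation: [-3.139, 0.094, -0.001]
ft_force: [0.2, 0.4, 0.3]
width: 70.1
grasp_force: 0.0
```

```bash
python3 - <<'E'
from h import *
d=shot('wrist');print(d['mount'],d['E'],d['A'],d['intrinsics']);cv2.imwrite('pics/w1.png',d['image'])
W=cloud(d)
m=((W[...,2]>66)&(W[...,2]<85)).astype('uint8')
n,l,s,c=cv2.connectedComponentsWithStats(m)
for i in range(1,n):
    if s[i,4]>200: 
        P=W[l==i];print(s[i],c[i],cv2.minAreaRect(P[:,:2].astype('float32')),np.median(P[:,2]))
E
```

```text
[[ 7.38371660e-04 -9.58099187e-01 -2.86435686e-01  7.94942519e+01]
 [ 9.99999721e-01  7.39096898e-04  1.05585019e-04 -1.08779830e-01]
 [ 1.10542806e-04 -2.86435685e-01  9.58099466e-01 -1.61756507e+02]
 [ 0.00000000e+00  0.00000000e+00  0.00000000e+00  1.00000000e+00]] [ 515.58189339 -439.02813613  464.08539553] [[-0.05934322 -0.95657633 -0.28537712]
 [-0.99823615  0.05637268  0.0186202 ]
 [-0.00172417  0.28597874 -0.95823441]] [[276.18743985   0.         319.17874969]
 [  0.         276.18743985 200.28548075]
 [  0.           0.           1.        ]]
[  68   15   46  164 1799] [91.28404669 94.92273485] ((552.2442016601562, -139.150146484375), (4.917290687561035, 201.75331115722656), 86.44732666015625) 75.87803696563498
[502  46  34  60 523] [512.60611855  79.52963671] ((548.4420166015625, -698.4917602539062), (70.6683578491211, 31.49563217163086), 6.281157970428467) 75.8806896413904
[ 188   56   41   43 1358] [207.78645066  76.87113402] ((575.0988159179688, -295.6549987792969), (50.407264709472656, 50.743587493896484), 43.72918701171875) 73.33739640669776
[ 250   57   40   43 1318] [269.82245827  78.49468892] ((568.3792724609375, -376.9099426269531), (50.65432357788086, 50.30861282348633), 40.9638786315918) 73.32990096158949
[ 266  121   38   38 1098] [284.46994536 139.78961749] ((488.60797119140625, -388.44183349609375), (50.78563690185547, 50.52769470214844), 40.09126663208008) 73.25138757456898
```

View pics/w1.png

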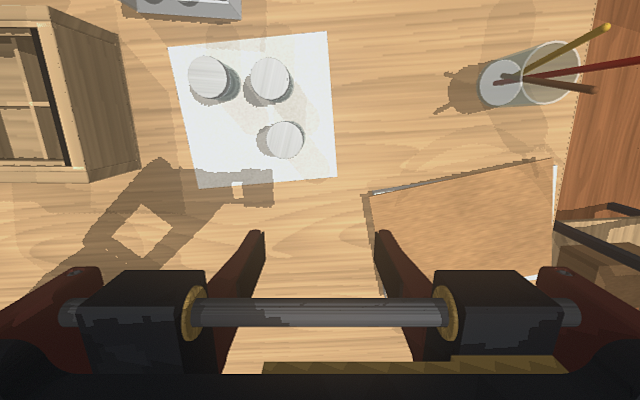

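The wrist view shows the same three jars at (208,77), (270,78) and (285,140), and it agrees with the top view within 1.5 mm. I'll start with jar1.

Request:
{"op": "jog_arm", "data": {
  "commands": [
    [0.5,[0,0,0],[0,0,0.01]],
    [0.5,[0.43,-0.4,0],[0,0,0]],
    [0.5,[0.43,-0.4,0],[0,0,0]],
    [0.5,[0.43,-0.4,0],[0,0,0]],
    [0.5,[0,-0.28,0.3],[0,0,0]],
    [0.5,[0,0,0.4],[0,0,0]],
    [0.5,[0,0,0.4],[0,0,0]],
    [0.5,[0,0,0.4],[0,0,0]],
    [0.5,[0,0,0.3],[0,0,0]],
    [0.5,[0,0,0],[0,0,0]]
  ]
}}

```text
t: 2.15
ee_pos: [547.8, -316.4, 118.1]
orientation: [-3.135, 0.12, 0.012]
ft_force: [-0.3, 0.6, -0.8]
width: 65.7
grasp_force: 0.0
```

```bash
cat >> h.py <<'E'
YAW=-3.9
CO=np.array([561.6,-24.3]);CX=np.array([.99768,-.06802]);CY=np.array([.06802,.99768])
def cw(x,y): return CO+x*CX+y*CY
def plan(*pts):
    "world xyz waypoints -> tool-frame shifts, units of 100 mm, from the measured pose"
    p,A=pose(); print('at',p.round(1),'yaw',round(np.degrees(np.arctan2(A[1,0],A[0,0])),2),'tilt',np.degrees(np.arccos(-A[2,2])).round(2))
    for q in pts:
        q=np.array(q,float); print('  to',q.round(1),'shift',(A.T@(q-p)/100).round(3)); p=q
E
python3 - <<'E'
from h import *
x,y=575.6,-295
plan([x,y,102],[x,y,42]); print(get_obs()['width'],get_obs()['ft_force'])
E
```

```text
at [ 547.8 -316.4  118.1] yaw -4.37 tilt 0.5
  to [ 575.6 -295.   102. ] shift [ 0.262 -0.233  0.16 ]
  to [ 575.6 -295.    42. ] shift [0.005 0.002 0.6  ]
65.71504531274364 [-0.26446058  0.58516264 -0.76254761]
```

Request:
{"op": "jog_arm", "data": {
  "commands": [
    [0.5,[0.13,-0.12,0],[0,0,0]],
    [0.5,[0.13,-0.11,0],[0,0,0]],
    [0.5,[0,0,0.16],[0,0,0]],
    [0.5,[0,0,0.2],[0,0,0]],
    [0.5,[0,0,0.2],[0,0,0]],
    [0.5,[0,0,0],[0,0,0]],
    [0.5,[0,0,0],[0,0,0]]
  ]
}}

```text
t: 2.85
ee_pos: [579.6, -295.2, 66.8]
orientation: [3.139, -0.115, -0.0]
ft_force: [0.3, 0.2, 0.5]
width: 66.1
grasp_force: 0.0
```

```bash
python3 - <<'E'
from h import *
plan([575.6,-295,42]); print(get_obs()['ft_force'])
E
```

```text
at [ 579.6 -295.2   66.8] yaw -4.19 tilt 0.01
  to [ 575.6 -295.    42. ] shift [-0.04   0.001  0.248]
[0.32320394 0.21502672 0.45057897]
```

Request:
{"op": "jog_arm", "data": {
  "commands": [
    [0.5,[-0.04,0,0.05],[0,0,0]],
    [0.5,[0,0,0.2],[0,0,0]],
    [-1,[0,0,0],[0,0,0]],
    [-1,[0,0,0],[0,0,0]],
    [-1,[0,0,0],[0,0,0]],
    [-1,[0,0,0],[0,0,0]],
    [-1,[0,0,-0.3],[0,0,0]],
    [-1,[0,0,-0.3],[0,0,0]],
    [-1,[0,0,-0.3],[0,0,0]],
    [-1,[0,0,0],[0,0,0]]
  ]
}}

```text
t: 3.85
ee_pos: [578.1, -296.5, 136.5]
orientation: [3.136, -0.115, 0.012]
ft_force: [0.4, 0.4, -1.9]
width: 51.2
grasp_force: 30.0
```

```bash
python3 - <<'E'
from h import *
x,y=cw(-36,-36); plan([x,y,160],[x,y,53]);s=get_obs(); print(s['ft_force'],s['width'],s['grasp_force'],s['qpos'])
E
```

```text
at [ 578.1 -296.5  136.5] yaw -4.21 tilt 0.48
  to [523.2 -57.8 160. ] shift [-0.721 -2.34  -0.249]
  to [523.2 -57.8  53. ] shift [-0.008 -0.004  1.07 ]
[ 0.35710935  0.38067874 -1.94476646] 51.20242170960394 29.997601211071014 [-4.92229383e-01  5.55986812e-01  1.63416425e+00  1.59605290e-05
  9.43149284e-01  1.15211651e+00]
```

Request:
{"op": "jog_arm", "data": {
  "commands": [
    [-1,[0,0,-0.25],[0,0,0]],
    [-1,[-0.1,-0.3,-0.15],[0,0,0]],
    [-1,[-0.1,-0.35,0],[0,0,0]],
    [-1,[-0.1,-0.35,0],[0,0,0]],
    [-1,[-0.1,-0.35,0],[0,0,0]],
    [-1,[-0.1,-0.35,0],[0,0,0]],
    [-1,[-0.1,-0.35,0],[0,0,0]],
    [-1,[-0.12,-0.29,0],[0,0,0]],
    [-1,[0,0,0],[0,0,0]],
    [-1,[0,0,0],[0,0,0]]
  ]
}}

```text
t: 4.85
ee_pos: [520.5, -56.0, 171.1]
orientation: [3.139, -0.113, -0.001]
ft_force: [-0.1, -0.1, -1.3]
width: 51.6
grasp_force: 30.0
```

```bash
python3 - <<'E'
from h import *
x,y=cw(-36,-36); plan([x,y,160],[x,y,53]);s=get_obs(); print(s['ft_force'],s['width'],s['grasp_force'],s['qpos'])
d=shot('wrist');cv2.imwrite('pics/w2.png',d['image'])
W=cloud(d);m=(W[...,2]>109)&(W[...,2]<116);print(m.sum());P=W[m]
q=(P[:,:2]-CO);print(np.percentile(q@CX,[0,1,50,99,100]),np.percentile(q@CY,[0,1,50,99,100]))
E
```

```text
at [520.5 -56.  171.1] yaw -4.12 tilt 0.04
  to [523.2 -57.8 160. ] shift [0.029 0.016 0.111]
  to [523.2 -57.8  53. ] shift [ 1.00e-03 -0.00e+00  1.07e+00]
[-0.06500684 -0.09510401 -1.30894   ] 51.594834426188584 29.997630715370178 [-1.29726040e-01  3.46094594e-01  1.89313538e+00 -3.17242344e-04
  9.02937344e-01  1.51315651e+00]
18369
[-101.59048544  -89.93642398   81.85307849   98.96575236   99.87638222] [-115.59609453 -114.12915553  -15.98618157  202.38794162  206.82105891]
```

View pics/w2.png

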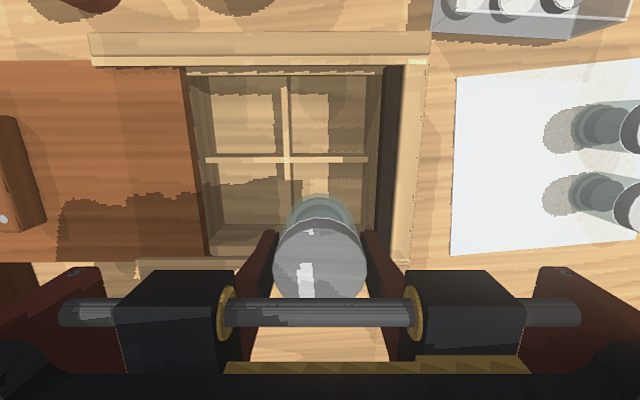

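Request:
{"op": "jog_arm", "data": {
  "commands": [
    [-1,[0.03,0.02,0.1],[0,0,0]],
    [-1,[0,0,0.3],[0,0,0]],
    [-1,[0,0,0.3],[0,0,0]],
    [-1,[0,0,0.3],[0,0,0]],
    [-1,[0,0,0.14],[0,0,0]],
    [-1,[0,0,0.05],[0,0,0]],
    [-1,[0,0,0],[0,0,0]],
    [0.36,[0,0,0],[0,0,0]],
    [0.36,[0,0,0],[0,0,0]],
    [0.36,[0,0,0],[0,0,0]]
  ]
}}

```text
t: 5.9
ee_pos: [524.5, -58.7, 53.8]
orientation: [3.139, -0.115, 0.004]
ft_force: [-0.0, 0.4, -0.4]
width: 59.8
grasp_force: 0.0
```

Request:
{"op": "jog_arm", "data": {
  "commands": [
    [0.36,[0,0,-0.3],[0,0,0]],
    [0.36,[0,0,-0.4],[0,0,0]],
    [0.36,[0,0,-0.4],[0,0,0]],
    [0.5,[0,0.4,-0.2],[0,0,0]],
    [0.5,[0.1,0.4,0],[0,0,0]],
    [0.5,[0.1,0.4,0],[0,0,0]],
    [0.5,[0.1,0.4,0],[0,0,0]],
    [0.5,[0.1,0.4,0],[0,0,0]],
    [0.5,[0.1,0.4,0],[0,0,0]],
    [0.5,[0,0,0],[0,0,0]]
  ]
}}

```text
t: 6.9
ee_pos: [556.8, -306.2, 183.6]
orientation: [3.137, -0.121, 0.005]
ft_force: [0.6, 0.1, 0.0]
width: 65.8
grasp_force: 0.0
```

```bash
cat >> h.py <<'E'
def comps(d,lo,hi,mn=300,xr=(-9e9,9e9),yr=(-9e9,9e9)):
    W=cloud(d);m=((W[...,2]>lo)&(W[...,2]<hi)&(W[...,0]>xr[0])&(W[...,0]<xr[1])&(W[...,1]>yr[0])&(W[...,1]<yr[1])).astype('uint8')
    n,l,s,c=cv2.connectedComponentsWithStats(m)
    for i in range(1,n):
        if s[i,4]>mn:
            P=W[l==i];(a,b),w,an=cv2.minAreaRect(P[:,:2].astype('float32'))
            print('px',c[i].round(),'n',s[i,4],'at',round(a,1),round(b,1),'size',np.round(w,1),round(an,1),'z',np.median(P[:,2]).round(1))
E
python3 - <<'E'
from h import *
d=shot('wrist');comps(d,66,85,300,(400,700),(-600,-180))
plan([568.6,-376,110],[568.6,-376,42])
d=shot('top');comps(d,64,85,80,(400,700),(-600,80));
E
```

```text
px [387. 181.] n 2014 at 568.7 -376.2 size [51.  50.6] 33.4 z 73.3
px [407. 245.] n 763 at 497.3 -398.9 size [50.4 24. ] 36.5 z 73.2
at [ 556.1 -303.8  183.2] yaw -4.39 tilt 0.09
  to [ 568.6 -376.   110. ] shift [0.179 0.71  0.733]
  to [ 568.6 -376.    42. ] shift [-0.001 -0.     0.68 ]
px [338. 227.] n 215 at 525.1 -58.4 size [49.7 49.6] 53.2 z 83.0
```

Request:
{"op": "jog_arm", "data": {
  "commands": [
    [0.6,[0.09,0.35,0],[0,0,-0.01]],
    [0.6,[0.09,0.36,0],[0,0,0]],
    [0.6,[0,0,0.36],[0,0,0]],
    [0.6,[0,0,0.36],[0,0,0]],
    [0.6,[0,0,0.36],[0,0,0]],
    [0.6,[0,0,0.33],[0,0,0]],
    [0.6,[0,0,0],[0,0,0]],
    [0.6,[0,0,0],[0,0,0]]
  ]
}}

```text
t: 7.8
ee_pos: [569.0, -372.4, 42.1]
orientation: [-3.139, 0.101, 0.001]
ft_force: [0.8, 0.5, 1.0]
width: 70.3
grasp_force: 0.0
```

```bash
python3 - <<'E'
from h import *
plan([568.6,-376,42]); print(get_obs()['ft_force'])
E
```

```text
at [ 569.  -372.4   42.1] yaw -3.7 tilt 0.06
  to [ 568.6 -376.    42. ] shift [-0.002  0.036  0.001]
[0.812308   0.54990193 0.97490611]
```

Well placed, so grip, lift and carry to pocket (+36,−36).

Request:
{"op": "jog_arm", "data": {
  "commands": [
    [0.6,[0,0.04,0],[0,0,0]],
    [-1,[0,0,0],[0,0,0]],
    [-1,[0,0,0],[0,0,0]],
    [-1,[0,0,0],[0,0,0]],
    [-1,[0,0,0],[0,0,0]],
    [-1,[0,0,-0.3],[0,0,0]],
    [-1,[0,0,-0.4],[0,0,0]],
    [-1,[0,0,-0.4],[0,0,0]],
    [-1,[0,-0.3,-0.25],[0,0,0]],
    [-1,[0,-0.35,0],[0,0,0]]
  ]
}}

```text
t: 8.8
ee_pos: [574.9, -314.5, 181.3]
orientation: [3.136, -0.107, 0.011]
ft_force: [1.2, 0.3, -1.3]
width: 51.4
grasp_force: 30.0
```

Request:
{"op": "jog_arm", "data": {
  "commands": [
    [-1,[0,-0.35,0],[0,0,0]],
    [-1,[0,-0.35,0],[0,0,0]],
    [-1,[0,-0.35,0],[0,0,0]],
    [-1,[0,-0.35,0],[0,0,0]],
    [-1,[0,-0.35,0],[0,0,0]],
    [-1,[0,-0.35,0],[0,0,0]],
    [-1,[0,-0.33,0],[0,0,0]],
    [-1,[0,0,0],[0,0,0]],
    [-1,[0,0,0],[0,0,0]]
  ]
}}

```text
t: 9.7
ee_pos: [588.7, -69.9, 176.6]
orientation: [3.14, -0.1, -0.0]
ft_force: [-0.0, -0.5, -1.3]
width: 51.9
grasp_force: 30.0
```

```bash
python3 - <<'E'
from h import *
x,y=cw(36,-36);plan([x,y,160],[x,y,52]); s=get_obs();print(s['ft_force'],s['width'],s['grasp_force'])
E
```

```text
at [588.7 -69.9 176.6] yaw -3.66 tilt 0.02
  to [595.1 -62.7 160. ] shift [ 0.059 -0.077  0.166]
  to [595.1 -62.7  52. ] shift [ 0.   -0.    1.08]
[-0.00971729 -0.45480078 -1.33426509] 51.87872936868914 29.999448359012604
```

Request:
{"op": "jog_arm", "data": {
  "commands": [
    [-1,[0.06,-0.08,0.15],[0,0,0]],
    [-1,[0,0,0.3],[0,0,0]],
    [-1,[0,0,0.3],[0,0,0]],
    [-1,[0,0,0.3],[0,0,0]],
    [-1,[0,0,0.14],[0,0,0]],
    [-1,[0,0,0.06],[0,0,0]],
    [-1,[0,0,0],[0,0,0]],
    [0.36,[0,0,0],[0,0,0]],
    [0.36,[0,0,0],[0,0,0]],
    [0.36,[0,0,0],[0,0,0]]
  ]
}}

```text
t: 10.7
ee_pos: [595.9, -63.0, 52.1]
orientation: [3.14, -0.104, 0.002]
ft_force: [-0.2, -0.6, -0.6]
width: 59.8
grasp_force: 0.0
```

Request:
{"op": "jog_arm", "data": {
  "commands": [
    [0.36,[0,0,-0.3],[0,0,0]],
    [0.36,[0,0,-0.4],[0,0,0]],
    [0.36,[0,0,-0.4],[0,0,0]],
    [0.6,[-0.1,0.35,-0.15],[0,0,0]],
    [0.6,[-0.1,0.35,0],[0,0,0]],
    [0.6,[-0.1,0.35,0],[0,0,0]],
    [0.6,[-0.1,0.35,0],[0,0,0]],
    [0.6,[-0.1,0.35,0],[0,0,0]],
    [0.6,[-0.1,0.35,0],[0,0,0]],
    [0.6,[0,0.35,0],[0,0,0]]
  ]
}}

```text
t: 11.7
ee_pos: [518.1, -304.5, 177.0]
orientation: [-3.14, 0.104, 0.0]
ft_force: [0.4, -0.3, -0.6]
width: 70.3
grasp_force: 0.0
```

Request:
{"op": "jog_arm", "data": {
  "commands": [
    [0.6,[0,0,0],[0,0,-0.19]],
    [0.6,[0,0,0],[0,0,-0.19]],
    [0.6,[0,0,0],[0,0,-0.19]],
    [0.6,[0,0,0],[0,0,-0.19]],
    [0.6,[0,0,0],[0,0,-0.19]],
    [0.6,[0,0,0],[0,0,-0.19]],
    [0.6,[0,0,0],[0,0,-0.19]],
    [0.6,[0,0,0],[0,0,-0.19]],
    [0.6,[0,0,0],[0,0,-0.19]],
    [0.6,[0,0,0],[0,0,-0.19]]
  ]
}}

```text
t: 12.7
ee_pos: [519.5, -303.4, 177.0]
orientation: [2.369, 2.062, 0.0]
ft_force: [0.6, 0.1, -0.5]
width: 70.4
grasp_force: 0.0
```

Request:
{"op": "jog_arm", "data": {
  "commands": [
    [0.6,[0,0,0],[0,0,-0.1]],
    [0.6,[0,0,0],[0,0,0]],
    [0.6,[0,0,0],[0,0,0]]
  ]
}}

```text
t: 13.0
ee_pos: [519.4, -303.4, 176.8]
orientation: [2.296, 2.144, 0.0]
ft_force: [-0.4, 0.3, 0.7]
width: 70.0
grasp_force: 0.0
```

```bash
python3 - <<'E'
from h import *
d=shot('wrist');comps(d,66,85,300,(400,700),(-600,-180))
plan([489.2,-387.5,110],[489.2,-387.5,42])
d=shot('top');comps(d,64,85,80,(400,700),(-600,80));print(get_obs()['qpos'])
E
```

```text
px [297. 273.] n 1620 at 489.7 -387.6 size [51.6 49.3] 86.1 z 73.2
at [ 519.4 -303.3  176.8] yaw 86.12 tilt 0.02
  to [ 489.2 -387.5  110. ] shift [-0.86  -0.245  0.668]
  to [ 489.2 -387.5   42. ] shift [ 0.   -0.    0.68]
px [344. 202.] n 214 at 595.2 -62.5 size [50.  49.3] 8.0 z 83.0
px [338. 227.] n 223 at 525.5 -59.4 size [50.8 48.8] 9.2 z 82.9
[-5.48317379e-01  4.43902732e-01  1.71778384e+00 -1.97202930e-05
  9.79714586e-01 -4.80892720e-01]
```

Two jars are in and yaw is 86.1° (square to the crate), so jar3 is next.

Request:
{"op": "jog_arm", "data": {
  "commands": [
    [0.6,[-0.3,-0.08,0],[0,0,0]],
    [0.6,[-0.3,-0.08,0],[0,0,0]],
    [0.6,[-0.26,-0.085,0],[0,0,0]],
    [0.6,[0,0,0.35],[0,0,0]],
    [0.6,[0,0,0.35],[0,0,0]],
    [0.6,[0,0,0.35],[0,0,0]],
    [0.6,[0,0,0.3],[0,0,0]],
    [0.6,[0,0,0],[0,0,0]],
    [0.6,[0,0,0],[0,0,0]]
  ]
}}

```text
t: 14.0
ee_pos: [489.3, -387.5, 41.8]
orientation: [-2.293, -2.146, 0.0]
ft_force: [-0.3, 0.5, 0.9]
width: 70.6
grasp_force: 0.0
```

Request:
{"op": "jog_arm", "data": {
  "commands": [
    [-1,[0,0,0],[0,0,0]],
    [-1,[0,0,0],[0,0,0]],
    [-1,[0,0,0],[0,0,0]],
    [-1,[0,0,0],[0,0,0]],
    [-1,[0,0,-0.3],[0,0,0]],
    [-1,[0,0,-0.4],[0,0,0]],
    [-1,[0,0,-0.4],[0,0,0]],
    [-1,[0.3,0,-0.25],[0,0,0]],
    [-1,[0.4,0,0],[0,0,0]],
    [-1,[0.4,0,0],[0,0,0]]
  ]
}}

```text
t: 15.0
ee_pos: [496.9, -277.2, 178.3]
orientation: [2.293, 2.144, 0.002]
ft_force: [0.8, 0.5, -1.3]
width: 51.7
grasp_force: 30.0
```

```bash
python3 - <<'E'
from h import *
x,y=cw(-34,39);plan([x,y,175],[x,y,52]); s=get_obs();print(s['ft_force'],s['width'],s['grasp_force'])
E
```

```text
at [ 496.9 -277.2  178.3] yaw 86.15 tilt 0.18
  to [530.3  16.9 175. ] shift [2.957 0.136 0.03 ]
  to [530.3  16.9  52. ] shift [ 0.002 -0.003  1.23 ]
[ 0.82194725  0.51845596 -1.2948126 ] 51.6882399873891 29.99824583530426
```

Request:
{"op": "jog_arm", "data": {
  "commands": [
    [-1,[0.4,0.02,0],[0,0,0]],
    [-1,[0.4,0.02,0],[0,0,0]],
    [-1,[0.4,0.02,0],[0,0,0]],
    [-1,[0.4,0.02,0],[0,0,0]],
    [-1,[0.4,0.02,0],[0,0,0]],
    [-1,[0.4,0.02,0],[0,0,0]],
    [-1,[0.4,0.01,0],[0,0,0]],
    [-1,[0.1,0,0],[0,0,0]],
    [-1,[0,0,0],[0,0,0]],
    [-1,[0,0,0],[0,0,0]]
  ]
}}

```text
t: 16.0
ee_pos: [528.4, 10.2, 176.8]
orientation: [2.293, 2.147, -0.0]
ft_force: [-0.1, -0.4, -1.7]
width: 51.4
grasp_force: 30.0
```

```bash
python3 - <<'E'
from h import *
x,y=cw(-34,39);plan([x,y,175],[x,y,52]); s=get_obs();print(s['ft_force'],s['width'],s['grasp_force'])
d=shot('top');comps(d,64,85,80,(400,700),(-600,80));
E
```

```text
at [528.4  10.2 176.8] yaw 86.25 tilt 0.02
  to [530.3  16.9 175. ] shift [0.069 0.015 0.018]
  to [530.3  16.9  52. ] shift [ 0.   -0.    1.23]
[-0.07986831 -0.40710409 -1.68747913] 51.44002339528125 29.998687505722046
```

Request:
{"op": "jog_arm", "data": {
  "commands": [
    [-1,[0.07,0.015,0.15],[0,0,0]],
    [-1,[0,0,0.3],[0,0,0]],
    [-1,[0,0,0.3],[0,0,0]],
    [-1,[0,0,0.3],[0,0,0]],
    [-1,[0,0,0.14],[0,0,0]],
    [-1,[0,0,0.06],[0,0,0]],
    [-1,[0,0,0],[0,0,0]],
    [0.36,[0,0,0],[0,0,0]],
    [0.36,[0,0,0],[0,0,0]],
    [0.36,[0,0,0],[0,0,0]]
  ]
}}

```text
t: 17.05
ee_pos: [531.1, 17.5, 52.4]
orientation: [2.293, 2.146, 0.002]
ft_force: [0.8, 0.4, 0.3]
width: 59.5
grasp_force: 0.0
```

Request:
{"op": "jog_arm", "data": {
  "commands": [
    [0.36,[0,0,-0.3],[0,0,0]],
    [0.36,[0,0,-0.4],[0,0,0]],
    [0.36,[0,0,-0.4],[0,0,0]],
    [-1,[0.35,0.06,-0.15],[0,0,0]],
    [-1,[0.35,0.06,0],[0,0,0]],
    [-1,[0.35,0.06,0],[0,0,0]],
    [-1,[0.35,0.06,0],[0,0,0]],
    [-1,[0.35,0.06,0],[0,0,0]],
    [-1,[0.31,0.04,0],[0,0,0]],
    [-1,[0,0,0],[0,0,0]]
  ]
}}

```text
t: 18.05
ee_pos: [578.7, 224.5, 177.2]
orientation: [2.29, 2.151, 0.004]
ft_force: [-1.0, 0.0, -0.2]
width: 7.5
grasp_force: 0.0
```

```bash
python3 - <<'E'
from h import *
x,y=cw(0,247);plan([x,y,175],[x,y,113]); s=get_obs();print(s['ft_force'],s['width'])
d=shot('top');comps(d,64,90,60,(490,640),(-600,55));comps(d,122,140,60,(500,650),(140,230))
E
```

```text
at [578.7 224.5 177.2] yaw 86.42 tilt 0.13
  to [578.4 222.1 175. ] shift [-0.023 -0.002  0.022]
  to [578.4 222.1 113. ] shift [-0.001 -0.001  0.62 ]
[-1.04181413  0.0467953  -0.18207768] 7.491029822532656
px [344. 202.] n 287 at 595.1 -62.8 size [50.1 49.6] 52.7 z 83.4
px [312. 219.] n 289 at 533.2 16.0 size [50.6 49. ] 9.6 z 83.7
px [339. 227.] n 293 at 525.1 -58.4 size [50.2 49.7] 51.9 z 83.7
px [251. 190.] n 251 at 575.7 186.0 size [18.9 89.2] 85.5 z 133.2
```

Request:
{"op": "jog_arm", "data": {
  "commands": [
    [-1,[0,0,0.3],[0,0,0]],
    [-1,[0,0,0.32],[0,0,0]],
    [-1,[0,0,0],[0,0,0]],
    [-1,[-0.2,0,0],[0,0,0]],
    [-1,[-0.3,0,0],[0,0,0]],
    [-1,[-0.3,0,0],[0,0,0]],
    [-1,[-0.3,0,0],[0,0,0]],
    [-1,[-0.3,0,0],[0,0,0]],
    [-1,[-0.1,0,0],[0,0,0]],
    [-1,[0,0,0],[0,0,0]]
  ]
}}

```text
t: 19.1
ee_pos: [568.5, 69.9, 115.9]
orientation: [2.295, 2.144, 0.001]
ft_force: [0.1, -0.2, -0.2]
width: 0.5
grasp_force: 0.0
```

```bash
python3 - <<'E'
from h import *
p,A=pose();q=p[:2]-CO;x,y=cw(0,67);print(q@CX,q@CY);plan([x,y,113]); s=get_obs();print(s['ft_force'],s['width'])
E
```

```text
0.48546387508041294 94.44613037703432
at [568.5  69.9 115.9] yaw 86.08 tilt 0.07
  to [566.2  42.5 113. ] shift [-0.274 -0.005  0.029]
[ 0.13539742 -0.22794718 -0.24106089] 0.539685005827012
```

Request:
{"op": "jog_arm", "data": {
  "commands": [
    [-1,[-0.1,0,0],[0,0,0]],
    [-1,[-0.1,0,0],[0,0,0]],
    [-1,[-0.04,0,0],[0,0,0]],
    [-1,[0,0,0],[0,0,0]]
  ]
}}

```text
t: 19.5
ee_pos: [566.9, 47.4, 114.9]
orientation: [2.294, 2.147, 0.001]
ft_force: [0.6, 3.8, 2.0]
width: 0.6
grasp_force: 1.7
```

```bash
python3 - <<'E'
from h import *
p,A=pose();q=p[:2]-CO;print(q@CX,q@CY); s=get_obs();print(s['ft_force'],s['width'])
d=shot('wrist');cv2.imwrite('pics/w3.png',d['image'])
W=cloud(d);m=(W[...,2]>126)&(W[...,2]<136);m[250:]=0;q=W[m][:,:2]-CO;print(m.sum(),np.percentile(q@CX,[1,50,99]),np.percentile(q@CY,[1,50,99]))
E
```

```text
0.36542730316391103 71.91716318834638
[0.60257366 3.83042312 1.96593063] 0.5538653215717155
229 [-7.70790116  0.97507399 10.15580275] [81.2599623  83.19867733 83.79356715]
```

View pics/w3.png

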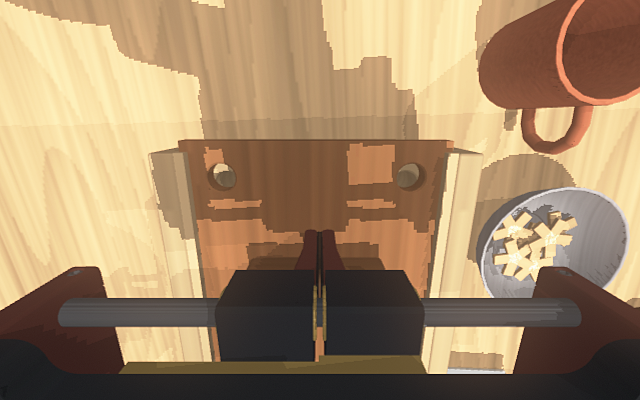

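The lid is nearly shut, with its holes at (222,175) and (408,175) and the rail holes' crescents visible through them. The seal pushes back with about 4 N. I'll push on slowly, then back off.

Request:
{"op": "jog_arm", "data": {
  "commands": [
    [-1,[-0.03,0,0],[0,0,0]],
    [-1,[-0.03,0,0],[0,0,0]],
    [-1,[0,0,0],[0,0,0]],
    [-1,[0,0,0],[0,0,0]]
  ]
}}

```text
t: 19.95
ee_pos: [566.5, 42.1, 114.9]
orientation: [-2.293, -2.147, -0.002]
ft_force: [1.0, 6.9, 3.6]
width: 0.4
grasp_force: 3.1
```

```bash
python3 - <<'E'
from h import *
p,A=pose();q=p[:2]-CO;print(q@CX,q@CY); s=get_obs();print(s['ft_force'],s['width'])
E
```

```text
0.34252990469948397 66.60848850601069
[0.99568873 6.87574634 3.57340863] 0.41029690167785293
```

Request:
{"op": "jog_arm", "data": {
  "commands": [
    [-1,[-0.02,0,0],[0,0,0]],
    [-1,[0,0,0],[0,0,0]],
    [-1,[0.15,0,0],[0,0,0]],
    [-1,[0.15,0,0],[0,0,0]],
    [-1,[0,0,-0.3],[0,0,0]],
    [-1,[0,0,-0.3],[0,0,0]],
    [-1,[-0.2,0,0],[0,0,0]],
    [0.1,[0,0,0],[0,0,0]],
    [0.1,[0,0,0],[0,0,0]]
  ]
}}

```text
t: 20.85
ee_pos: [566.1, 49.9, 174.2]
orientation: [-2.293, -2.147, 0.002]
ft_force: [-0.6, -0.5, -0.0]
width: 13.1
grasp_force: 0.0
```

```bash
python3 - <<'E'
from h import *
p,A=pose();q=p[:2]-CO;print(p,q@CX,q@CY)
d=shot('wrist');np.save('w4.npy',d,allow_pickle=True)
W=cloud(d)
m=(W[...,2]>98)&(W[...,2]<112)
import collections
h=((W[...,2]<92)).astype('uint8');n,l,s,c=cv2.connectedComponentsWithStats(h)
for i in range(1,n):
    if 30<s[i,4]<3000:print(s[i],c[i])
im=d['image'];cv2.imwrite('pics/w4.png',cv2.resize(im[60:260,160:480],None,fx=2.5,fy=2.5,interpolation=cv2.INTER_CUBIC))
E
```

```text
[566.07730215  49.85632558 174.18575769] -0.5771984530351226 74.28882899439937
[242 161  16  10 116] [249.93103448 165.57758621]
[379 161  16  10 113] [386.42477876 165.81415929]
[ 115  327   82   47 2870] [154.81707317 346.07874564]
```

View pics/w4.png

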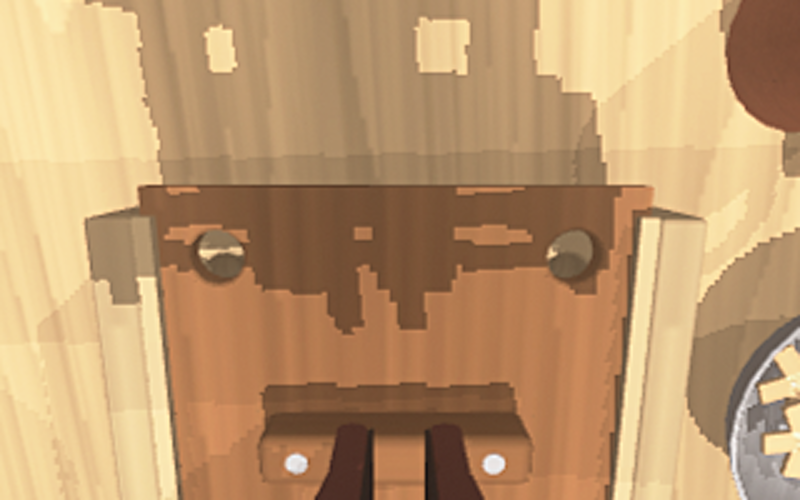

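```bash
cat >> h.py <<'E'
def cr(p): q=np.asarray(p)[:2]-CO; return np.round([q@CX,q@CY],1)
E
python3 - <<'E'
from h import *
d=np.load('w4.npy',allow_pickle=True).item();W=cloud(d)
m=(W[...,2]>100)&(W[...,2]<112);print('lid z',np.median(W[m][:,2]))
for u,v in((248,161.6),(389.2,161.6)):print('lid hole eye',at_z(d,u,v,107)[:2],cr(at_z(d,u,v,107)))
for u0 in(248,389):
    sub=np.zeros(W.shape[:2],bool);sub[145:180,u0-16:u0+17]=1
    for t in(103.5,101):
        h=(W[...,2]<t)&sub;vs,us=np.nonzero(h);(c,r)=cv2.minEnclosingCircle(np.c_[us,vs].astype('float32'))
        print(t,h.sum(),c,r,cr(at_z(d,*c,107)))
    h=(W[...,2]<101)&sub; P=W[h];print('z hist',np.percentile(P[:,2],[0,25,50,75,100]))
    r=(W[...,2]>92)&(W[...,2]<98)&sub;vs,us=np.nonzero(r);print('rail top visible',r.sum(),us.mean() if r.any() else 0,vs.mean() if r.any() else 0)
m=(W[...,2]>109)&(W[...,2]<116);q=W[m][:,:2]-CO;print(np.percentile(q@CX,[.2,1,99,99.8]),np.percentile(q@CY,[99,99.8]))
m=(W[...,2]>127)&(W[...,2]<137);m[260:]=0;q=W[m][:,:2]-CO;print('batten',np.percentile(q@CX,[.5,99.5]),np.percentile(q@CY,[.5,99.5]))
m=(W[...,2]>102)&(W[...,2]<109.5);q=W[m][:,:2]-CO;print('lid',np.percentile(q@CX,[.5,99.5]),np.percentile(q@CY,[99,99.8]))
E
```

```text
lid z 105.94711976896383
lid hole eye [510.65516888  97.52493061] [-59.1 118.1]
lid hole eye [627.66295456  89.8987317 ] [ 58.1 118.4]
103.5 347 (246.85134887695312, 162.43243408203125) 11.120737075805664 [-60.1 117.4]
101 321 (247.0, 162.0) 10.816754341125488 [-60.  117.7]
z hist [ 32.41185401  69.46256191  93.33556765  94.4035299  100.88648463]
rail top visible 181 246.3646408839779 159.04419889502762
103.5 348 (389.25, 162.25) 10.891610145568848 [ 58.2 117.9]
101 325 (388.9333190917969, 162.06666564941406) 10.724312782287598 [ 57.9 118. ]
z hist [ 28.17100136  69.75284692  93.47041113  94.37402637 100.99487595]
rail top visible 183 389.58469945355193 159.2295081967213
[-101.22108719 -100.76922254   98.93755734   99.39474047] [130.09732437 130.8352051 ]
batten [-44.69510409  43.21368048] [46.21043471 63.43011945]
lid [-80.20293765  78.41903015] [139.12859891 139.87046421]
```

```bash
python3 - <<'E'
from h import *
d=np.load('w4.npy',allow_pickle=True).item();W=cloud(d)
from scipy.optimize import least_squares
for u0 in(248,389):
    sub=np.zeros(W.shape[:2],bool);sub[145:180,u0-16:u0+17]=1
    # lid hole: radius-9 circle fit to boundary of z<103 mask, at z=106
    def fit(mask,z,sel,r0):
        c=max(cv2.findContours(mask.astype('uint8'),cv2.RETR_EXTERNAL,cv2.CHAIN_APPROX_NONE)[0],key=len)[:,0]
        Q=np.array([cr_(at_z(d,u,v,z)) for u,v in c]); Q=Q[sel(c,Q)]
        f=least_squares(lambda p:np.hypot(*(Q-p[:2]).T)-r0,[*Q.mean(0)],loss='soft_l1');return f.x.round(1),len(Q),np.abs(f.fun).mean().round(2)
    cr_=lambda p:np.array([(p[:2]-CO)@CX,(p[:2]-CO)@CY])
    print('lid',fit((W[...,2]<103)&sub,106,lambda c,Q:slice(None),8.7))
    deep=(W[...,2]<90)&sub
    print('rail',fit(deep,94,lambda c,Q:c[:,1]<=164,8.7),np.where(deep.any(1))[0][[0,-1]],np.where(deep.any(0))[0][[0,-1]])
E
python3 - <<'E'
import sys;sys.path.insert(0,'.')
E
```

```text
lid (array([-60.3, 117.4]), 58, np.float64(0.39))
rail (array([-60.4, 107.8]), 14, np.float64(0.22)) [161 170] [243 257]
lid (array([ 58.5, 117.6]), 60, np.float64(0.36))
rail (array([ 58.9, 107.8]), 15, np.float64(0.24)) [161 170] [379 394]
```

Request:
{"op": "jog_arm", "data": {
  "commands": [
    [0.1,[0,0,-0.4],[0,0,0]],
    [0.1,[0.35,-0.12,-0.2],[0,0,0]],
    [0.1,[0.35,-0.12,-0.15],[0,0,0]],
    [0.1,[0.35,-0.12,0],[0,0,0]],
    [0.1,[0.35,-0.12,0],[0,0,0]],
    [0.1,[0.35,-0.12,0],[0,0,0]],
    [0.1,[0.35,-0.12,0],[0,0,0]],
    [0.1,[0.35,-0.12,0],[0,0,0]],
    [0.1,[0.35,-0.12,0],[0,0,0]],
    [0.1,[0,0,0],[0,0,0]]
  ]
}}

```text
t: 21.9
ee_pos: [487.5, 339.0, 248.8]
orientation: [-2.288, -2.151, 0.001]
ft_force: [-0.5, -0.7, 0.5]
width: 48.2
grasp_force: 0.0
```

Request:
{"op": "jog_arm", "data": {
  "commands": [
    [0.1,[0,0,0],[0,0,0]],
    [0.1,[0,0,0],[0,0,0]]
  ]
}}

```text
t: 22.1
ee_pos: [489.0, 334.3, 249.1]
orientation: [2.293, 2.147, -0.002]
ft_force: [0.3, 0.2, -0.4]
width: 48.3
grasp_force: 0.0
```

```bash
python3 - <<'E'
from h import *
d=shot('wrist');np.save('w5.npy',d,allow_pickle=True);cv2.imwrite('pics/w5.png',d['image'])
xr,yr=(360,600),(300,440)
comps(d,100,112,100,xr,yr);comps(d,160,178,50,xr,yr);comps(d,120,178,50,xr,yr);comps(d,72,82,300,xr,yr)
plan([486,369,250])
E
```

```text
px [373. 156.] n 684 at 551.9 367.9 size [32.3 32.6] 82.2 z 105.0
px [255. 159.] n 672 at 420.1 372.9 size [33.  32.5] 48.1 z 105.0
px [313. 167.] n 594 at 486.1 370.6 size [24.6 24.7] 38.9 z 168.5
px [313. 165.] n 706 at 486.0 370.6 size [25.  24.7] 86.9 z 167.6
px [315. 152.] n 6669 at 486.0 370.1 size [ 64.3 200.5] 87.8 z 77.8
at [489.3 334.1 249.3] yaw 86.18 tilt 0.06
  to [486. 369. 250.] shift [ 0.346 -0.056 -0.008]
```

View pics/w5.png

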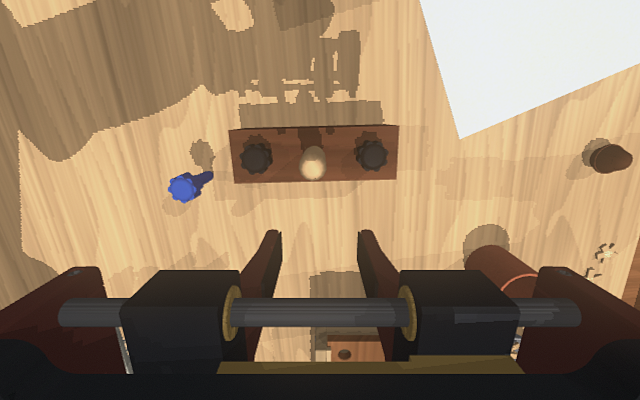

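The black knobs are at (255,159) and (373,156), with the drift at (313,165) between them. The blue decoy at (184,187) stands apart.

Request:
{"op": "jog_arm", "data": {
  "commands": [
    [0.1,[0.2,-0.03,0],[0,0,0]],
    [0.1,[0.165,-0.025,0],[0,0,0]],
    [0.1,[0,0,0.35],[0,0,0]],
    [0.1,[0,0,0.35],[0,0,0]],
    [0.1,[0,0,0.35],[0,0,0]],
    [0.1,[0,0,0.38],[0,0,0]],
    [0.1,[0,0,0],[0,0,0]],
    [0.1,[0,0,0],[0,0,0]]
  ]
}}

```text
t: 22.95
ee_pos: [486.2, 372.4, 106.7]
orientation: [-2.293, -2.147, 0.002]
ft_force: [0.7, 0.3, -0.3]
width: 48.4
grasp_force: 0.0
```

```bash
python3 - <<'E'
from h import *
plan([486,370.6,105]);print(get_obs()['ft_force'])
E
```

```text
at [486.2 372.4 106.7] yaw 86.24 tilt 0.06
  to [486.  370.6 105. ] shift [-0.018 -0.     0.017]
[ 0.730733    0.29158758 -0.25610843]
```

Request:
{"op": "jog_arm", "data": {
  "commands": [
    [0.1,[-0.02,0,0.02],[0,0,0]],
    [0.1,[0,0,0],[0,0,0]],
    [-1,[0,0,0],[0,0,0]],
    [-1,[0,0,0],[0,0,0]],
    [-1,[0,0,0],[0,0,0]],
    [-1,[0,0,0],[0,0,0]],
    [-1,[0,0,0],[0,0,0]],
    [-1,[0,0,0],[0,0,0]]
  ]
}}

```text
t: 23.75
ee_pos: [486.0, 370.0, 105.2]
orientation: [-2.293, -2.147, -0.0]
ft_force: [-2.7, 0.5, 5.8]
width: 25.6
grasp_force: 30.0
```

```bash
python3 - <<'E'
from h import *
s=get_obs();plan([486,370.6,105]);print(s['ft_force'],s['width'],s['grasp_force'])
E
```

```text
at [486.  370.  105.2] yaw 86.23 tilt 0.01
  to [486.  370.6 105. ] shift [0.006 0.    0.002]
[-2.70234782  0.52257675  5.76127526] 25.602720136991554 29.999356269836426
```

Request:
{"op": "jog_arm", "data": {
  "commands": [
    [-1,[0,0,-0.2],[0,0,0]],
    [-1,[0,0,-0.35],[0,0,0]],
    [-1,[0,0,-0.35],[0,0,0]],
    [-1,[0,0,-0.35],[0,0,0]],
    [-1,[0,0,-0.15],[0,0,0]],
    [-1,[-0.3,0,0],[0,0,0]],
    [-1,[-0.3,0,0],[0,0,0]],
    [-1,[-0.3,0,0],[0,0,0]],
    [-1,[-0.3,0,0],[0,0,0]],
    [-1,[0,0,0],[0,0,0]]
  ]
}}

```text
t: 24.75
ee_pos: [476.9, 246.9, 243.3]
orientation: [-2.296, -2.144, 0.006]
ft_force: [-0.4, -0.7, -2.2]
width: 25.8
grasp_force: 30.0
```

Request:
{"op": "jog_arm", "data": {
  "commands": [
    [-1,[-0.3,0,0],[0,0,0]],
    [-1,[-0.3,0.1,0],[0,0,0]],
    [-1,[-0.3,0.1,0],[0,0,0]],
    [-1,[-0.3,0.1,0],[0,0,0]],
    [-1,[-0.2,0,0],[0,0,0]],
    [-1,[0,0,0],[0,0,0]],
    [-1,[0,0,0],[0,0,0]]
  ]
}}

```text
t: 25.45
ee_pos: [498.8, 108.8, 244.1]
orientation: [-2.294, -2.146, 0.001]
ft_force: [-0.2, -0.1, -2.3]
width: 25.5
grasp_force: 30.0
```

```bash
python3 - <<'E'
from h import *
s=get_obs();x,y=cw(-60.4,112);plan([x,y,235],[x,y,200]);print(s['ft_force'],s['width'],s['grasp_force'],s['qpos'])
E
```

```text
at [498.8 108.8 244.1] yaw 86.18 tilt 0.05
  to [509.   91.5 235. ] shift [-0.165  0.113  0.091]
  to [509.   91.5 200. ] shift [-0.    0.    0.35]
[-0.24997388 -0.0971205  -2.27832432] 25.499437034345373 29.99577909708023 [1.91149642e-01 2.28411902e-01 1.85963992e+00 5.27606443e-04
 1.05427139e+00 2.57595117e-01]
```

Request:
{"op": "jog_arm", "data": {
  "commands": [
    [-1,[-0.08,0.06,0],[0,0,0]],
    [-1,[-0.085,0.055,0],[0,0,0]],
    [-1,[0,0,0.2],[0,0,0]],
    [-1,[0,0,0.15],[0,0,0]],
    [-1,[0,0,0],[0,0,0]],
    [-1,[0,0,0],[0,0,0]]
  ]
}}

```text
t: 26.05
ee_pos: [509.6, 91.3, 209.8]
orientation: [-2.293, -2.147, 0.0]
ft_force: [0.5, 0.3, -1.4]
width: 25.5
grasp_force: 30.0
```

```bash
python3 - <<'E'
from h import *
s=get_obs();x,y=cw(-60.4,111.6);plan([x,y,205]);print(s['ft_force'])
d=shot('wrist');np.save('w6.npy',d,allow_pickle=True);im=d['image'];cv2.imwrite('pics/w6.png',cv2.resize(im[140:300,210:410],None,fx=3.5,fy=3.5,interpolation=cv2.INTER_CUBIC))
E
```

```text
at [509.6  91.3 209.8] yaw 86.25 tilt 0.02
  to [508.9  91.1 205. ] shift [-0.002 -0.007  0.048]
[ 0.48773637  0.28170787 -1.44212272]
```

View pics/w6.png

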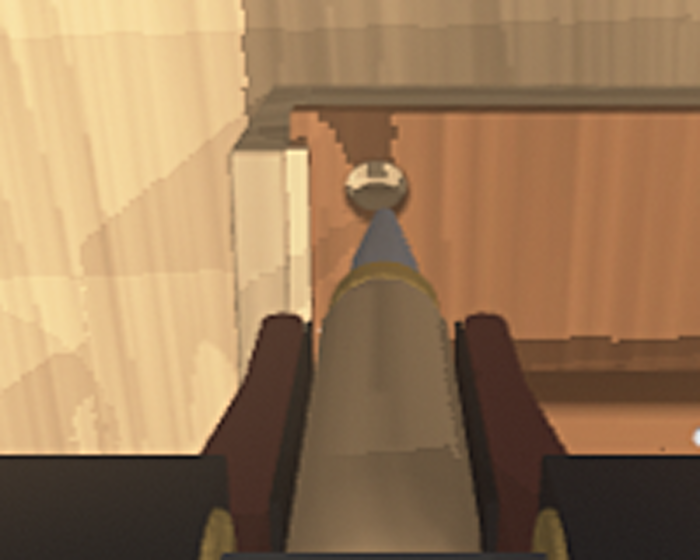

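```bash
python3 - <<'E'
from h import *
d=np.load('w6.npy',allow_pickle=True).item();W=cloud(d);p,A=pose()
print('tcp',cr(p));u,v=320,200.5
print('depth z',W[198:206,320,2].round(1))
for z in(113,115,117):print('tip',z,cr(at_z(d,u,v,z)))
sub=np.zeros(W.shape[:2],bool);sub[180:202,300:335]=1
h=(W[...,2]<103)&sub;vs,us=np.nonzero(h);print(h.sum(),us.min(),us.max(),vs.min(),vs.max())
print('hole top edge',cr(at_z(d,317.4,vs.min(),106)),'L',cr(at_z(d,us.min()-.5,193,106)),'R',cr(at_z(d,us.max()+.5,193,106)))
dp=(W[...,2]<90)&sub;vs,us=np.nonzero(dp);print(dp.sum(),us.min(),us.max(),vs.min(),vs.max(),cr(at_z(d,317.4,vs.min()-.5,94)))
E
```

```text
tcp [-59.4 111.9]
depth z [ 55.   60.5 119.5 123.8 130.2 134.8 139.1 143.9]
tip 113 [-58.2 113.1]
tip 115 [-58.2 113.7]
tip 117 [-58.2 114.3]
217 309 326 186 201
hole top edge [-60.8 126. ] L [-69.6 118.8] R [-51.7 118.8]
85 311 324 192 199 [-60.8 117.2]
```

Request:
{"op": "jog_arm", "data": {
  "commands": [
    [-1,[-0.012,-0.024,0],[0,0,0]],
    [-1,[0,0,0],[0,0,0]],
    [-1,[0,0,0.05],[0,0,0]],
    [-1,[0,0,0.05],[0,0,0]],
    [-1,[0,0,0.05],[0,0,0]],
    [-1,[0,0,0.05],[0,0,0]],
    [-1,[0,0,0.05],[0,0,0]],
    [-1,[0,0,0.05],[0,0,0]],
    [-1,[0,0,0],[0,0,0]]
  ]
}}

```text
t: 27.0
ee_pos: [506.5, 90.2, 178.8]
orientation: [-2.293, -2.147, 0.001]
ft_force: [-0.1, 1.7, -3.2]
width: 25.9
grasp_force: 30.0
```

```bash
python3 - <<'E'
from h import *
s=get_obs();p,_=pose();print(p,cr(p),s['ft_force'],s['moment'],s['width'])
E
```

```text
[506.50102066  90.17189089 178.83337847] [-62.8 110.5] [-0.13293625  1.72067188 -3.22883914] [ 0.45054756 -0.21065144 -0.03636807] 25.860541204145754
```

Request:
{"op": "jog_arm", "data": {
  "commands": [
    [-1,[-0.02,0.008,0],[0,0,0]],
    [-1,[-0.02,0,0.03],[0,0,0]],
    [-1,[0,0,0.05],[0,0,0]],
    [-1,[0,0,0.05],[0,0,0]],
    [-1,[0,0,0.05],[0,0,0]],
    [-1,[0,0,0],[0,0,0]]
  ]
}}

```text
t: 27.6
ee_pos: [507.4, 86.7, 161.5]
orientation: [-2.293, -2.146, -0.002]
ft_force: [0.4, 6.2, -3.6]
width: 25.7
grasp_force: 30.0
```

```bash
python3 - <<'E'
from h import *
s=get_obs();p,_=pose();print(p,cr(p),s['ft_force'],s['moment'],s['width'])
E
```

```text
[507.42845114  86.6668066  161.46074254] [-61.6 107. ] [ 0.41676116  6.21149633 -3.60036847] [ 1.50589465 -0.15511734  0.01969517] 25.683982470363567
```

Request:
{"op": "jog_arm", "data": {
  "commands": [
    [-1,[0,0,0.05],[0,0,0]],
    [-1,[0,0,0.05],[0,0,0]],
    [-1,[0,0,0.05],[0,0,0]],
    [-1,[0,0,0.05],[0,0,0]],
    [-1,[0,0,0.04],[0,0,0]],
    [-1,[0,0,0],[0,0,0]]
  ]
}}

```text
t: 28.2
ee_pos: [507.3, 86.7, 137.5]
orientation: [-2.293, -2.146, -0.001]
ft_force: [-0.6, 7.8, -3.3]
width: 25.6
grasp_force: 30.0
```

```bash
python3 - <<'E'
from h import *
s=get_obs();p,_=pose();print(p,cr(p),s['ft_force'],s['moment'],s['width'])
E
```

```text
[507.2774959   86.73027058 137.47479722] [-61.7 107.1] [-0.63744732  7.76517278 -3.33503697] [1.54687028 0.03168359 0.0281286 ] 25.610842490066847
```

Request:
{"op": "jog_arm", "data": {
  "commands": [
    [-1,[0,0,0.03],[0,0,0]],
    [-1,[0,0,0.02],[0,0,0]],
    [-1,[0,0,0],[0,0,0]],
    [-1,[0,0,0],[0,0,0]],
    [0,[0,0,0],[0,0,0]],
    [0,[0,0,0],[0,0,0]],
    [0,[0,0,0],[0,0,0]],
    [0,[0,0,0],[0,0,0]]
  ]
}}

```text
t: 29.0
ee_pos: [507.5, 85.8, 132.7]
orientation: [2.293, 2.147, -0.0]
ft_force: [-0.1, -0.3, -0.5]
width: 44.0
grasp_force: 0.0
```

```bash
python3 - <<'E'
from h import *
s=get_obs();p,_=pose();print(p,cr(p),s['ft_force'],s['width'])
E
```

```text
[507.45141336  85.83864636 132.71453864] [-61.5 106.2] [-0.06401109 -0.27952494 -0.51639999] 43.95909076782504
```

Request:
{"op": "jog_arm", "data": {
  "commands": [
    [0,[0,0,-0.3],[0,0,0]],
    [0,[0,0,-0.4],[0,0,0]],
    [0,[0,0,-0.4],[0,0,0]],
    [0,[0.1,0.2,0],[0,0,0]],
    [0,[0.1,0.2,0],[0,0,0]],
    [0,[0,0.2,0],[0,0,0]],
    [0,[0,0,0],[0,0,0]],
    [0,[0,0,0],[0,0,0]]
  ]
}}

```text
t: 29.8
ee_pos: [567.9, 101.9, 242.2]
orientation: [-2.293, -2.146, 0.002]
ft_force: [-0.2, 0.2, -0.8]
width: 43.8
grasp_force: 0.0
```

```bash
python3 - <<'E'
from h import *
d=shot('wrist');np.save('w7.npy',d,allow_pickle=True);p,A=pose();print(p,cr(p),get_obs()['width'])
comps(d,188,210,50,(450,560),(50,130))
im=d['image'];cv2.imwrite('pics/w7.png',cv2.resize(im[80:320,140:460],None,fx=2.4,fy=2.4,interpolation=cv2.INTER_CUBIC))
E
```

```text
[567.49946876 101.8693559  242.21176531] [ -2.7 126.3] 44.32257042571994
px [249. 234.] n 654 at 509.4 91.8 size [21.8 24.4] 77.9 z 196.5
```

View pics/w7.png

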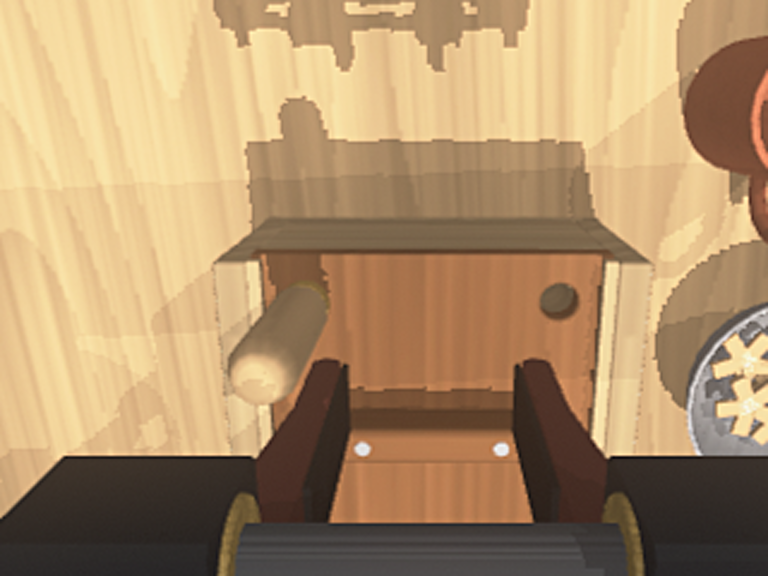

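```bash
python3 - <<'E'
from h import *
d=np.load('w7.npy',allow_pickle=True).item();W=cloud(d)
print('handle top',cr([509.4,91.8]))
sub=np.zeros(W.shape[:2],bool);sub[190:220,355:390]=1
for t,z in((103,106),(90,94)):
    h=(W[...,2]<t)&sub;vs,us=np.nonzero(h);print(t,h.sum(),us.min(),us.max(),vs.min(),vs.max(),'+y edge',cr(at_z(d,us.mean(),vs.min()-.5,z)),'-y',cr(at_z(d,us.mean(),vs.max()+.5,z)),'x',cr(at_z(d,us.min()-.5,vs.mean(),z)),cr(at_z(d,us.max()+.5,vs.mean(),z)))
m=(W[...,2]>127)&(W[...,2]<137);m[290:]=0;q=W[m][:,:2]-CO;print('batten',np.percentile(q@CY,[.5,99.5]))
x,y=551.9,367.9;plan([x,y,250],[x,y,73])
E
```

```text
handle top [-60.  112.3]
103 178 365 380 198 212 +y edge [ 58.3 119.5] -y [ 59.3 101.7] x [ 49.7 110.6] [ 67.8 110.7]
90 123 365 377 198 209 +y edge [ 59.4 116. ] -y [ 60.3 101.2] x [ 51.7 108.3] [ 67.  108.4]
batten [ 39.05051108 121.9883876 ]
at [567.5 101.9 242.2] yaw 86.22 tilt 0.09
  to [551.9 367.9 250. ] shift [ 2.644 -0.331 -0.078]
  to [551.9 367.9  73. ] shift [1.00e-03 3.00e-03 1.77e+00]
```

Request:
{"op": "jog_arm", "data": {
  "commands": [
    [0.1,[0.35,-0.045,0],[0,0,0]],
    [0.1,[0.35,-0.045,0],[0,0,0]],
    [0.1,[0.35,-0.045,0],[0,0,0]],
    [0.1,[0.35,-0.045,0],[0,0,0]],
    [0.1,[0.35,-0.045,0],[0,0,0]],
    [0.1,[0.35,-0.045,0],[0,0,0]],
    [0.1,[0.35,-0.045,0],[0,0,0]],
    [0.1,[0.18,-0.01,0],[0,0,0]],
    [0.1,[0,0,0],[0,0,0]],
    [0.1,[0,0,0],[0,0,0]]
  ]
}}

```text
t: 30.85
ee_pos: [553.0, 365.8, 242.4]
orientation: [2.293, 2.147, -0.002]
ft_force: [0.0, 0.5, -0.2]
width: 48.6
grasp_force: 0.0
```

```bash
python3 - <<'E'
from h import *
d=shot('wrist');comps(d,98,112,50,(360,600),(300,440))
x,y=551.9,367.9;plan([x,y,250],[x,y,82])
E
```

```text
px [318. 188.] n 652 at 552.0 368.0 size [32.5 32. ] 81.4 z 105.0
px [202. 191.] n 679 at 420.4 372.7 size [32.2 32.8] 2.0 z 104.8
at [553.1 365.4 242.5] yaw 86.21 tilt 0.07
  to [551.9 367.9 250. ] shift [ 0.024 -0.014 -0.075]
  to [551.9 367.9  82. ] shift [2.00e-03 1.00e-03 1.68e+00]
```

Request:
{"op": "jog_arm", "data": {
  "commands": [
    [0.1,[0.024,-0.013,0.2],[0,0,0]],
    [0.1,[0,0,0.35],[0,0,0]],
    [0.1,[0,0,0.35],[0,0,0]],
    [0.1,[0,0,0.35],[0,0,0]],
    [0.1,[0,0,0.25],[0,0,0]],
    [0.1,[0,0,0.09],[0,0,0]],
    [0.1,[0,0,0],[0,0,0]],
    [0.1,[0,0,0],[0,0,0]]
  ]
}}

```text
t: 31.7
ee_pos: [553.2, 369.0, 85.0]
orientation: [2.294, 2.146, 0.002]
ft_force: [0.3, 0.1, 0.3]
width: 48.4
grasp_force: 0.0
```

Request:
{"op": "jog_arm", "data": {
  "commands": [
    [-1,[0,0,0],[0,0,0]],
    [-1,[0,0,0],[0,0,0]],
    [-1,[0,0,0],[0,0,0]],
    [-1,[0,0,0],[0,0,0]],
    [-1,[0,0,0],[0,0,0]]
  ]
}}

```text
t: 32.2
ee_pos: [552.3, 369.6, 85.2]
orientation: [-2.293, -2.147, -0.002]
ft_force: [-2.4, -0.3, 5.2]
width: 33.7
grasp_force: 30.0
```

```bash
python3 - <<'E'
from h import *
plan([552,368,82]);s=get_obs();print(s['ft_force'],s['width'],s['grasp_force'])
E
```

```text
at [552.3 369.6  85.2] yaw 86.24 tilt 0.06
  to [552. 368.  82.] shift [-0.016 -0.002  0.032]
[-2.36237503 -0.33102772  5.18830592] 33.74718488037846 30.003429651260376
```

Request:
{"op": "jog_arm", "data": {
  "commands": [
    [-1,[0,0,-0.2],[0,0,0]],
    [-1,[0,0,-0.35],[0,0,0]],
    [-1,[0,0,-0.35],[0,0,0]],
    [-1,[0,0,-0.3],[0,0,0]],
    [-1,[-0.3,0.1,0],[0,0,0]],
    [-1,[-0.35,0.1,0],[0,0,0]],
    [-1,[-0.35,0.1,0],[0,0,0]],
    [-1,[-0.35,0.1,0],[0,0,0]],
    [-1,[-0.35,0.08,0],[0,0,0]],
    [-1,[-0.35,0.08,0],[0,0,0]]
  ]
}}

```text
t: 33.2
ee_pos: [594.7, 159.6, 204.3]
orientation: [2.293, 2.147, 0.001]
ft_force: [0.9, -0.8, -1.9]
width: 33.3
grasp_force: 30.0
```

Request:
{"op": "jog_arm", "data": {
  "commands": [
    [-1,[-0.3,0.08,0],[0,0,0]],
    [-1,[0,0,0],[0,0,0]],
    [-1,[0,0,0],[0,0,0]]
  ]
}}

```text
t: 33.5
ee_pos: [600.8, 130.1, 204.1]
orientation: [2.295, 2.145, 0.001]
ft_force: [0.1, 0.6, -0.7]
width: 33.7
grasp_force: 30.0
```

```bash
python3 - <<'E'
from h import *
x,y=cw(59,110.8);plan([x,y,185]);s=get_obs();print(s['ft_force'],s['width'],s['grasp_force'])
E
```

```text
at [600.8 130.1 204.1] yaw 86.14 tilt 0.04
  to [628.   82.2 185. ] shift [-0.46   0.304  0.191]
[ 0.07071326  0.60265613 -0.73812306] 33.69126992160506 29.99864637851715
```

Request:
{"op": "jog_arm", "data": {
  "commands": [
    [-1,[-0.2,0.15,0],[0,0,0]],
    [-1,[-0.2,0.15,0],[0,0,0]],
    [-1,[-0.06,0.004,0.1],[0,0,0]],
    [-1,[0,0,0.09],[0,0,0]],
    [-1,[0,0,0],[0,0,0]],
    [-1,[0,0,0],[0,0,0]]
  ]
}}

```text
t: 34.1
ee_pos: [627.0, 83.7, 184.0]
orientation: [-2.291, -2.148, 0.002]
ft_force: [0.1, -0.8, -1.7]
width: 33.5
grasp_force: 30.0
```

```bash
python3 - <<'E'
from h import *
x,y=cw(59,110.8);plan([x,y,185]);p,_=pose();print(cr(p))
d=shot('wrist');np.save('w8.npy',d,allow_pickle=True);im=d['image'];cv2.imwrite('pics/w8.png',cv2.resize(im[140:300,220:420],None,fx=3.5,fy=3.5,interpolation=cv2.INTER_CUBIC))
E
```

```text
at [627.   83.7 184. ] yaw 86.3 tilt 0.1
  to [628.   82.2 185. ] shift [-0.014  0.011 -0.01 ]
[ 57.9 112.2]
```

View pics/w8.png

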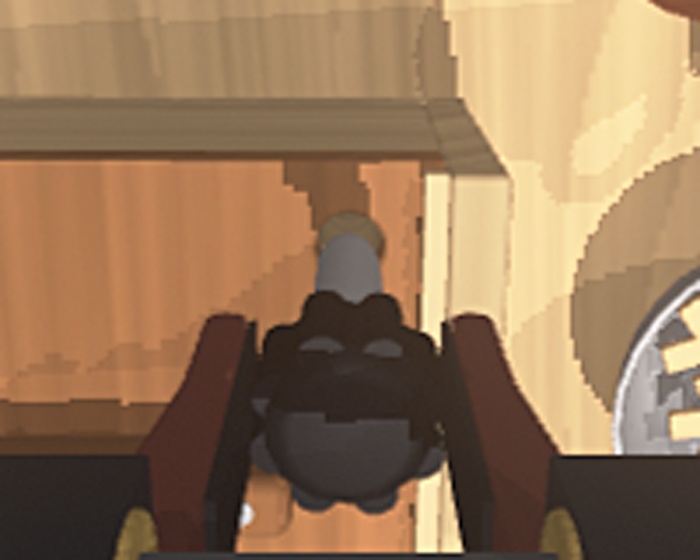

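```bash
python3 - <<'E'
from h import *
d=np.load('w8.npy',allow_pickle=True).item();W=cloud(d);p,A=pose();print('tcp',cr(p),p[2])
for z in(114,116):print('tip +y edge',cr(at_z(d,319.7,206.6,z)))
print('tip x L/R at v=212',cr(at_z(d,220+318/3.5,213,120)),cr(at_z(d,220+381/3.5,213,120)))
sub=np.zeros(W.shape[:2],bool);sub[194:212,305:335]=1
h=(W[...,2]<103)&sub;vs,us=np.nonzero(h);print(us.min(),us.max(),vs.min(),vs.max());print('hole +y edge',cr(at_z(d,320,vs.min()-.5,106)),cr(at_z(d,us.min()-.5,206,106)),cr(at_z(d,us.max()+.5,206,106)))
E
```

```text
tcp [ 58.4 112.2] 184.46289523474363
tip +y edge [ 59.1 116. ]
tip +y edge [ 59.  116.7]
tip x L/R at v=212 [ 51.4 112.1] [ 67.  112.2]
311 329 201 211
hole +y edge [ 59.3 119.2] [ 50.7 114. ] [ 68. 114.]
```

Request:
{"op": "jog_arm", "data": {
  "commands": [
    [-1,[-0.006,0.002,0.04],[0,0,0]],
    [-1,[0,0,0.05],[0,0,0]],
    [-1,[0,0,0.05],[0,0,0]],
    [-1,[-0.005,0,0.05],[0,0,0]],
    [-1,[0,0,0.05],[0,0,0]],
    [-1,[0,0,0.05],[0,0,0]],
    [-1,[0,0,0],[0,0,0]],
    [-1,[0,0,0],[0,0,0]]
  ]
}}

```text
t: 34.95
ee_pos: [627.7, 81.6, 155.2]
orientation: [-2.293, -2.147, 0.001]
ft_force: [-0.1, 2.3, -2.8]
width: 33.6
grasp_force: 30.0
```

```bash
python3 - <<'E'
from h import *
s=get_obs();p,_=pose();print(p,cr(p),s['ft_force'],s['moment'],s['width'])
E
```

```text
[627.70381586  81.58139688 155.23662915] [ 58.7 110.1] [-0.07742048  2.29339565 -2.80287402] [0.50840516 0.21481181 0.00490881] 33.56114830126777
```

Request:
{"op": "jog_arm", "data": {
  "commands": [
    [-1,[0,0,0.06],[0,0,0]],
    [-1,[0,0,0.08],[0,0,0]],
    [-1,[0,0,0.08],[0,0,0]],
    [-1,[0,0,0.08],[0,0,0]],
    [-1,[0,0,0.06],[0,0,0]],
    [-1,[0,0,0.03],[0,0,0]],
    [-1,[0,0,0],[0,0,0]],
    [-1,[0,0,0],[0,0,0]]
  ]
}}

```text
t: 35.75
ee_pos: [627.7, 81.6, 115.6]
orientation: [-2.293, -2.147, 0.001]
ft_force: [-1.6, 4.3, -4.2]
width: 33.4
grasp_force: 30.0
```

```bash
python3 - <<'E'
from h import *
s=get_obs();p,_=pose();print(p,cr(p),s['ft_force'],s['moment'],s['width'])
E
```

```text
[627.69186833  81.62905687 115.60528116] [ 58.7 110.2] [-1.61667616  4.25137519 -4.23150196] [ 0.87570916  0.23924705 -0.01028072] 33.36026529642032
```

Request:
{"op": "jog_arm", "data": {
  "commands": [
    [-1,[0,0,0.02],[0,0,0]],
    [-1,[0,0,0.015],[0,0,0]],
    [-1,[0,0,0],[0,0,0]],
    [-1,[0,0,0],[0,0,0]],
    [0.05,[0,0,0],[0,0,0]],
    [0.05,[0,0,0],[0,0,0]],
    [0.05,[0,0,0],[0,0,0]],
    [0.05,[0,0,-0.2],[0,0,0]],
    [0.05,[0,0,-0.35],[0,0,0]],
    [0.05,[0,0,-0.35],[0,0,0]]
  ]
}}

```text
t: 36.75
ee_pos: [628.0, 81.0, 203.8]
orientation: [-2.293, -2.147, 0.002]
ft_force: [0.8, -0.1, -0.7]
width: 46.3
grasp_force: 0.0
```

Request:
{"op": "jog_arm", "data": {
  "commands": [
    [0.05,[0.1,-0.2,-0.2],[0,0,0]],
    [0.05,[0.1,-0.2,0],[0,0,0]],
    [0.05,[0.1,-0.2,0],[0,0,0]],
    [0.05,[0,0,0],[0,0,0]],
    [0.05,[0,0,0],[0,0,0]]
  ]
}}

```text
t: 37.25
ee_pos: [570.8, 115.2, 223.6]
orientation: [2.292, 2.147, 0.001]
ft_force: [0.1, -0.7, -0.3]
width: 45.9
grasp_force: 0.0
```

```bash
python3 - <<'E'
from h import *
s=get_obs();p,_=pose();print(p,cr(p),s['ft_force'],s['moment'],s['width'])
d=shot('wrist');comps(d,125,145,50,(600,660),(60,120));comps(d,185,205,50,(470,560),(50,120))
d=shot('top');comps(d,125,145,20,(600,660),(60,120));comps(d,185,205,20,(470,560),(50,120))
x,y=cw(-60.9,112);plan([x,y,230])
E
```

```text
[570.82600721 115.2099268  223.60985975] [ -0.3 139.8] [ 0.05164211 -0.66990217 -0.3028068 ] [-0.00899749 -0.09073619  0.0200872 ] 45.85606074851305
px [380. 230.] n 648 at 631.1 82.6 size [25.6 33.3] 38.1 z 132.8
px [240. 257.] n 592 at 508.3 93.8 size [17.4 22.2] 71.9 z 195.4
px [295. 177.] n 96 at 628.5 75.7 size [31.5 23.6] 0.9 z 135.0
at [571.2 114.9 223.3] yaw 86.21 tilt 0.06
  to [508.5  91.6 230. ] shift [-0.274 -0.611 -0.068]
```

Request:
{"op": "jog_arm", "data": {
  "commands": [
    [0.05,[-0.1,-0.2,0],[0,0,0]],
    [0.05,[-0.1,-0.2,0],[0,0,0]],
    [0.05,[-0.09,-0.205,0],[0,0,0]],
    [0.05,[0,0,0],[0,0,0]],
    [0.05,[0,0,0.2],[0,0,0]],
    [0.05,[0,0,0.3],[0,0,0]],
    [0.05,[0,0,0.3],[0,0,0]],
    [0.05,[0,0,0.08],[0,0,0]],
    [0.05,[0,0,0],[0,0,0]],
    [0.05,[0,0,0],[0,0,0]]
  ]
}}

```text
t: 38.35
ee_pos: [509.2, 90.5, 136.0]
orientation: [2.293, 2.146, 0.002]
ft_force: [0.3, -0.7, 0.4]
width: 46.1
grasp_force: 0.0
```

```bash
python3 - <<'E'
from h import *
s=get_obs();p,_=pose();print(p,cr(p),s['ft_force'])
d=shot('wrist');comps(d,140,205,50,(470,560),(50,120))
E
```

```text
[509.24574933  90.50174569 135.97444301] [-60. 111.] [ 0.30489745 -0.73685769  0.40595103]
px [265. 269.] n 1888 at 485.6 95.2 size [10.2 25.3] 24.7 z 178.7
px [316. 269.] n 2803 at 508.2 96.1 size [13.  25.3] 87.9 z 180.7
px [374. 269.] n 1878 at 534.9 91.9 size [24.5 10.5] 56.9 z 178.5
px [261. 332.] n 53 at 485.0 84.8 size [8.4 0.5] 87.3 z 202.5
px [378. 333.] n 53 at 533.9 81.3 size [8.4 0.6] 87.1 z 202.4
```

Request:
{"op": "jog_arm", "data": {
  "commands": [
    [-1,[0,0,0],[0,0,0]],
    [-1,[0,0,0],[0,0,0]],
    [-1,[0,0,0],[0,0,0]],
    [-1,[0,0,0],[0,0,0]],
    [-1,[0,0,-0.1],[0,0,0]],
    [-1,[0,0,-0.15],[0,0,0]],
    [-1,[0,0,-0.2],[0,0,0]],
    [-1,[0,0,-0.3],[0,0,0]],
    [-1,[0,0,-0.3],[0,0,0]],
    [-1,[0,0,0],[0,0,0]]
  ]
}}

```text
t: 39.4
ee_pos: [510.3, 90.7, 244.4]
orientation: [2.29, 2.144, 0.01]
ft_force: [0.3, 0.2, -2.2]
width: 25.7
grasp_force: 30.0
```

```bash
python3 - <<'E'
from h import *
s=get_obs();p,_=pose();print(p,cr(p),s['ft_force'],s['width'],s['grasp_force'])
plan([552,368,240])
E
```

```text
[510.34523514  90.72351315 244.37128968] [-59.  111.3] [ 0.27089482  0.24958717 -2.16635338] 25.7307299082134 29.97072994709015
at [510.3  90.7 244.4] yaw 86.24 tilt 0.43
  to [552. 368. 240.] shift [2.794 0.233 0.05 ]
```

Request:
{"op": "jog_arm", "data": {
  "commands": [
    [-1,[0.35,0.03,0],[0,0,0]],
    [-1,[0.35,0.03,0],[0,0,0]],
    [-1,[0.35,0.03,0],[0,0,0]],
    [-1,[0.35,0.03,0],[0,0,0]],
    [-1,[0.35,0.03,0],[0,0,0]],
    [-1,[0.35,0.03,0],[0,0,0]],
    [-1,[0.35,0.03,0],[0,0,0]],
    [-1,[0.3,0.02,0],[0,0,0]],
    [-1,[0,0,0.3],[0,0,0]],
    [-1,[0,0,0.25],[0,0,0]]
  ]
}}

```text
t: 40.4
ee_pos: [548.3, 364.1, 183.2]
orientation: [2.291, 2.149, -0.001]
ft_force: [-0.5, 0.1, -3.3]
width: 25.5
grasp_force: 30.0
```

Request:
{"op": "jog_arm", "data": {
  "commands": [
    [-1,[0,0,0],[0,0,0]],
    [-1,[0,0,0],[0,0,0]]
  ]
}}

```text
t: 40.6
ee_pos: [548.5, 362.9, 184.3]
orientation: [-2.293, -2.147, 0.003]
ft_force: [0.6, 0.6, -1.6]
width: 25.5
grasp_force: 30.0
```

```bash
python3 - <<'E'
from h import *
s=get_obs();plan([551.9,368,190]);print(s['ft_force'])
d=shot('wrist');np.save('w9.npy',d,allow_pickle=True);im=d['image'];cv2.imwrite('pics/w9.png',cv2.resize(im[130:290,220:420],None,fx=3.5,fy=3.5,interpolation=cv2.INTER_CUBIC))
E
```

```text
at [548.5 362.9 184.3] yaw 86.23 tilt 0.13
  to [551.9 368.  190. ] shift [ 0.053  0.031 -0.057]
[ 0.60576595  0.62437043 -1.6002039 ]
```

View pics/w9.png

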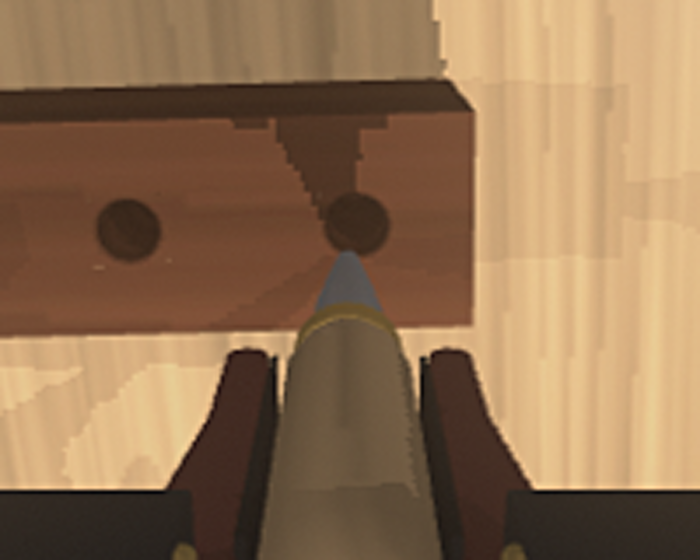

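```bash
python3 - <<'E'
from h import *
d=np.load('w9.npy',allow_pickle=True).item();p,A=pose();W=cloud(d)
print(p);t=at_z(d,319.4,202.3,86.5);h=at_z(d,322,194,78);print('tip',t,'hole',h,'toolshift',A.T@(h-t)/100)
# shank/handle axis lean from depth: handle points by height
m=np.zeros(W.shape[:2],bool);m[225:270,300:340]=1
print([W[v,319].round(1).tolist() for v in(206,212,222,235,250,265)])
E
```

```text
[549.2441942  363.26946636 185.61525577]
tip [549.27552633 361.87461925  86.5       ] hole [552.2794174 367.8097505  78.       ] toolshift [0.06119092 0.0260393  0.08501495]
[[549.2, 366.3, 111.9], [549.4, 368.7, 135.2], [549.8, 373.3, 169.3], [549.8, 373.7, 191.9], [549.9, 373.4, 211.0], [550.0, 374.5, 228.8]]
```

Request:
{"op": "jog_arm", "data": {
  "commands": [
    [-1,[0.06,0.027,0],[0,0,0]],
    [-1,[0,0,0],[0,0,0]],
    [-1,[0,0,0.06],[0,0,0]],
    [-1,[0,0,0.06],[0,0,0]],
    [-1,[0,0,0.06],[0,0,0]],
    [-1,[0,0,0.06],[0,0,0]],
    [-1,[0,0,0.06],[0,0,0]],
    [-1,[0,0,0],[0,0,0]],
    [-1,[0,0,0],[0,0,0]]
  ]
}}

```text
t: 41.55
ee_pos: [552.0, 369.0, 154.9]
orientation: [-2.293, -2.147, 0.001]
ft_force: [-0.3, -0.7, -2.2]
width: 25.8
grasp_force: 30.0
```

```bash
python3 - <<'E'
from h import *
s=get_obs();plan([551.9,368,108]);print(s['ft_force'],s['moment'])
E
```

```text
at [552.  369.  154.9] yaw 86.23 tilt 0.03
  to [551.9 368.  108. ] shift [-0.01   0.     0.469]
[-0.31599836 -0.73840119 -2.22946807] [-0.0275846  -0.04649424  0.01812831]
```

Request:
{"op": "jog_arm", "data": {
  "commands": [
    [-1,[0,0,0.08],[0,0,0]],
    [-1,[0,0,0.08],[0,0,0]],
    [-1,[0,0,0.08],[0,0,0]],
    [-1,[0,0,0.08],[0,0,0]],
    [-1,[0,0,0.06],[0,0,0]],
    [-1,[0,0,0.04],[0,0,0]],
    [-1,[0,0,0],[0,0,0]],
    [-1,[0,0,0],[0,0,0]]
  ]
}}

```text
t: 42.35
ee_pos: [551.9, 369.1, 113.1]
orientation: [-2.293, -2.147, 0.001]
ft_force: [-0.8, 1.3, -3.5]
width: 25.8
grasp_force: 30.0
```

```bash
python3 - <<'E'
from h import *
s=get_obs();plan([551.9,368,108]);print(s['ft_force'],s['moment'])
E
```

```text
at [551.9 369.1 113.1] yaw 86.23 tilt 0.02
  to [551.9 368.  108. ] shift [-0.011  0.001  0.051]
[-0.80352644  1.33648904 -3.4643454 ] [0.19053533 0.12282761 0.01384348]
```

Request:
{"op": "jog_arm", "data": {
  "commands": [
    [-1,[0,0,0.03],[0,0,0]],
    [-1,[0,0,0],[0,0,0]],
    [0.1,[0,0,0],[0,0,0]],
    [0.1,[0,0,0],[0,0,0]],
    [0.1,[0,0,0],[0,0,0]],
    [0.1,[0,0,-0.3],[0,0,0]],
    [0.1,[0,0,-0.4],[0,0,0]],
    [0.1,[0,0,-0.4],[0,0,0]],
    [0.1,[0,-0.2,-0.1],[0,0,0]],
    [0.1,[0,-0.35,0],[0,0,0]]
  ]
}}

```text
t: 43.35
ee_pos: [499.6, 373.6, 233.5]
orientation: [2.294, 2.144, 0.011]
ft_force: [-0.6, 0.2, 0.2]
width: 48.4
grasp_force: 0.0
```

Request:
{"op": "jog_arm", "data": {
  "commands": [
    [0.1,[0,-0.35,0],[0,0,0]],
    [0.1,[-0.1,-0.35,0],[0,0,0]],
    [0.1,[0,0,0],[0,0,0]],
    [0.1,[0,0,0],[0,0,0]]
  ]
}}

```text
t: 43.75
ee_pos: [426.7, 367.6, 230.9]
orientation: [2.292, 2.148, 0.002]
ft_force: [0.4, -0.3, -0.5]
width: 48.4
grasp_force: 0.0
```

```bash
python3 - <<'E'
from h import *
d=shot('wrist');xr,yr=(360,600),(300,440);comps(d,98,112,50,xr,yr);comps(d,155,180,50,xr,yr)
plan([420.3,372.7,230],[420.3,372.7,82.5]);print(get_obs()['qpos'])
E
```

```text
px [312. 188.] n 703 at 420.3 372.8 size [32.  32.9] 1.4 z 104.9
px [428. 183.] n 128 at 546.1 370.6 size [25.8 11.8] 63.1 z 104.9
px [460. 201.] n 752 at 551.3 369.0 size [25.3 21.9] 27.2 z 167.4
at [427.5 367.8 230.8] yaw 86.24 tilt 0.11
  to [420.3 372.7 230. ] shift [ 0.045 -0.075  0.008]
  to [420.3 372.7  82.5] shift [-0.002 -0.002  1.475]
[ 6.89478848e-01  3.23510898e-01  1.76104686e+00 -2.82664293e-04
  1.05521862e+00  7.55173478e-01]
```

Request:
{"op": "jog_arm", "data": {
  "commands": [
    [0.1,[0.04,-0.075,0],[0,0,0]],
    [0.1,[0,0,0.3],[0,0,0]],
    [0.1,[0,0,0.35],[0,0,0]],
    [0.1,[0,0,0.35],[0,0,0]],
    [0.1,[0,0,0.35],[0,0,0]],
    [0.1,[0,0,0.12],[0,0,0]],
    [0.1,[0,0,0],[0,0,0]],
    [0.1,[0,0,0],[0,0,0]]
  ]
}}

```text
t: 44.6
ee_pos: [420.3, 372.5, 84.1]
orientation: [2.294, 2.147, 0.002]
ft_force: [0.3, 0.8, 0.3]
width: 48.1
grasp_force: 0.0
```

```bash
python3 - <<'E'
from h import *
plan([420.3,372.7,84]);print(get_obs()['ft_force'])
E
```

```text
at [420.3 372.5  84.1] yaw 86.22 tilt 0.08
  to [420.3 372.7  84. ] shift [ 0.002 -0.     0.001]
[0.32225345 0.83765939 0.27824289]
```

Request:
{"op": "jog_arm", "data": {
  "commands": [
    [-1,[0,0,0],[0,0,0]],
    [-1,[0,0,0],[0,0,0]],
    [-1,[0,0,0],[0,0,0]],
    [-1,[0,0,0],[0,0,0]],
    [-1,[0,0,0],[0,0,0]],
    [-1,[0,0,-0.2],[0,0,0]],
    [-1,[0,0,-0.35],[0,0,0]],
    [-1,[0,0,-0.35],[0,0,0]],
    [-1,[0,0,-0.3],[0,0,0]],
    [-1,[-0.3,0.1,0],[0,0,0]]
  ]
}}

```text
t: 45.6
ee_pos: [429.6, 344.9, 208.1]
orientation: [2.29, 2.15, 0.016]
ft_force: [1.0, -1.4, -1.1]
width: 33.5
grasp_force: 30.0
```

Request:
{"op": "jog_arm", "data": {
  "commands": [
    [-1,[-0.33,0.13,0],[0,0,0]],
    [-1,[-0.33,0.13,0],[0,0,0]],
    [-1,[-0.33,0.13,0],[0,0,0]],
    [-1,[-0.33,0.13,0],[0,0,0]],
    [-1,[-0.33,0.13,0],[0,0,0]],
    [-1,[-0.33,0.13,0],[0,0,0]],
    [-1,[-0.33,0.13,0],[0,0,0]],
    [-1,[0,0,0],[0,0,0]],
    [-1,[0,0,0],[0,0,0]]
  ]
}}

```text
t: 46.5
ee_pos: [503.0, 104.3, 203.4]
orientation: [-2.295, -2.145, -0.0]
ft_force: [-0.4, 0.5, -1.4]
width: 33.5
grasp_force: 30.0
```

```bash
python3 - <<'E'
from h import *
x,y=cw(-60.7,109.5);plan([x,y,185]);s=get_obs();print(s['ft_force'],s['width'],s['grasp_force'])
E
```

```text
at [503.  104.3 203.4] yaw 86.11 tilt 0.02
  to [508.5  89.1 185. ] shift [-0.148  0.065  0.184]
[-0.43440916  0.51544536 -1.40103213] 33.53639618807876 29.999296367168427
```

Request:
{"op": "jog_arm", "data": {
  "commands": [
    [-1,[-0.075,0.035,0],[0,0,0]],
    [-1,[-0.075,0.03,0],[0,0,0]],
    [-1,[0,0,0.1],[0,0,0]],
    [-1,[0,0,0.09],[0,0,0]],
    [-1,[0,0,0],[0,0,0]],
    [-1,[0,0,0],[0,0,0]]
  ]
}}

```text
t: 47.1
ee_pos: [508.1, 89.6, 183.5]
orientation: [-2.292, -2.147, 0.002]
ft_force: [-0.2, -0.4, -1.7]
width: 33.5
grasp_force: 30.0
```

```bash
python3 - <<'E'
from h import *
d=shot('wrist');W=cloud(d);p,A=pose();print('tcp',p,cr(p))
im=d['image'];cv2.imwrite('pics/w10.png',cv2.resize(im[140:300,220:420],None,fx=3.5,fy=3.5,interpolation=cv2.INTER_CUBIC));np.save('w10.npy',d,allow_pickle=True)
E
```

```text
tcp [508.4026162   89.60126265 183.90000294] [-60.8 110. ]
```

View pics/w10.png

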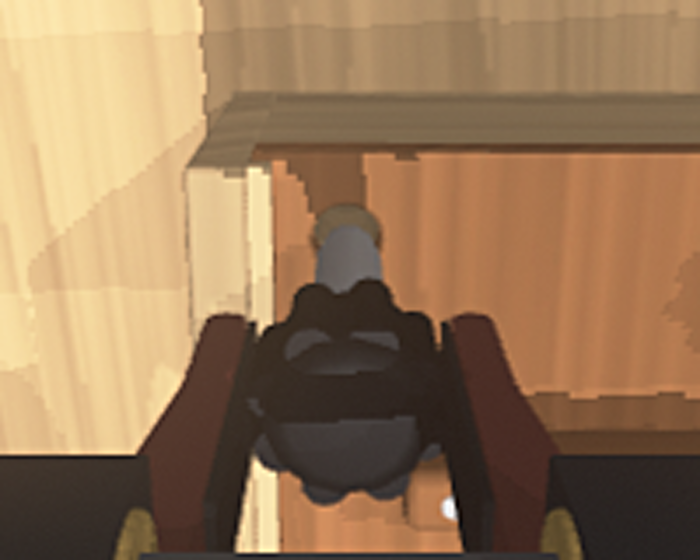

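```bash
python3 - <<'E'
from h import *
d=np.load('w10.npy',allow_pickle=True).item();W=cloud(d)
print('tip+y',cr(at_z(d,319.1,204.6,116)),cr(at_z(d,319.1,204.6,114)),'hole+y',cr(at_z(d,319.1,198.4,106)),'L/R',cr(at_z(d,220+313/3.5,206,106)),cr(at_z(d,220+381/3.5,206,106)),'bolt L/R',cr(at_z(d,220+316/3.5,213,121)),cr(at_z(d,220+382/3.5,213,121)))
E
```

```text
tip+y [-60.6 116.4] [-60.6 115.8] hole+y [-60.6 119.1] L/R [-69.3 111.9] [-51.7 111.9] bolt L/R [-68.1 110.4] [-51.9 110.4]
```

Request:
{"op": "jog_arm", "data": {
  "commands": [
    [-1,[-0.006,-0.002,0.04],[0,0,0]],
    [-1,[0,0,0.05],[0,0,0]],
    [-1,[0,0,0.05],[0,0,0]],
    [-1,[-0.005,0,0.05],[0,0,0]],
    [-1,[0,0,0.05],[0,0,0]],
    [-1,[0,0,0.05],[0,0,0]],
    [-1,[0,0,0],[0,0,0]],
    [-1,[0,0,0],[0,0,0]]
  ]
}}

```text
t: 47.95
ee_pos: [508.0, 88.2, 154.9]
orientation: [-2.293, -2.147, 0.001]
ft_force: [-1.2, 0.6, -1.7]
width: 33.3
grasp_force: 30.0
```

```bash
python3 - <<'E'
from h import *
s=get_obs();p,_=pose();print(p,cr(p),s['ft_force'],s['moment'],s['width'])
E
```

```text
[507.96878269  88.24769925 154.86717538] [-61.2 108.6] [-1.22009842  0.59540955 -1.71850857] [0.16969898 0.07273026 0.01137269] 33.33244732598015
```

Tip is about 7 mm into the rail with no resistance, so continue. Home is at TCP ≈ 112.

Request:
{"op": "jog_arm", "data": {
  "commands": [
    [-1,[0,0,0.06],[0,0,0]],
    [-1,[0,0,0.08],[0,0,0]],
    [-1,[0,0,0.08],[0,0,0]],
    [-1,[0,0,0.08],[0,0,0]],
    [-1,[0,0,0.06],[0,0,0]],
    [-1,[0,0,0.03],[0,0,0]],
    [-1,[0,0,0.02],[0,0,0]],
    [-1,[0,0,0],[0,0,0]],
    [-1,[0,0,0],[0,0,0]]
  ]
}}

```text
t: 48.85
ee_pos: [507.8, 88.2, 113.6]
orientation: [-2.293, -2.147, 0.001]
ft_force: [-4.1, 0.9, -3.5]
width: 33.5
grasp_force: 30.0
```

```bash
python3 - <<'E'
from h import *
s=get_obs();p,_=pose();print(p,cr(p),s['ft_force'],s['moment'],s['width'])
E
```

```text
[507.82903659  88.19008511 113.60727633] [-61.3 108.6] [-4.11769652  0.89796072 -3.52856409] [0.15196403 0.68841946 0.01731278] 33.50068115136509
```

Request:
{"op": "jog_arm", "data": {
  "commands": [
    [-1,[0,0,0.02],[0,0,0]],
    [-1,[0,0,0],[0,0,0]],
    [0.05,[0,0,0],[0,0,0]],
    [0.05,[0,0,0],[0,0,0]],
    [0.05,[0,0,0],[0,0,0]],
    [0.05,[0,0,-0.2],[0,0,0]],
    [0.05,[0,0,-0.35],[0,0,0]],
    [0.05,[0,0,-0.35],[0,0,0]],
    [0.05,[0,0,-0.3],[0,0,0]],
    [0.05,[0,0,0],[0,0,0]]
  ]
}}

```text
t: 49.85
ee_pos: [511.5, 88.7, 236.6]
orientation: [2.289, 2.144, 0.012]
ft_force: [0.8, -0.5, -0.7]
width: 46.1
grasp_force: 0.0
```

Request:
{"op": "jog_arm", "data": {
  "commands": [
    [0.05,[0.2,0.3,-0.1],[0,0,0]],
    [0.05,[0.2,0.3,0],[0,0,0]],
    [0.05,[0,0,0],[0,0,0]],
    [0.05,[0,0,0],[0,0,0]]
  ]
}}

```text
t: 50.25
ee_pos: [570.4, 124.2, 240.9]
orientation: [-2.292, -2.147, 0.003]
ft_force: [-0.8, 0.3, 0.0]
width: 45.8
grasp_force: 0.0
```

```bash
python3 - <<'E'
from h import *
d=shot('wrist');print(pose()[0]);comps(d,125,145,50,(480,660),(70,130));comps(d,127,145,50,(480,660),(0,60))
s=shot('scene');cv2.imwrite('pics/s1.png',cv2.resize(s['image'][120:330,150:530],None,fx=2.1,fy=2.1,interpolation=cv2.INTER_CUBIC))
E
```

```text
[569.70443641 123.89396048 240.89096675]
px [261. 230.] n 522 at 506.1 91.7 size [33.7 24. ] 43.9 z 132.5
px [378. 230.] n 489 at 631.7 84.2 size [23.5 34.2] 45.8 z 132.8
px [319. 283.] n 1149 at 564.2 23.3 size [17.7 89.1] 86.8 z 131.3
```

View pics/s1.png

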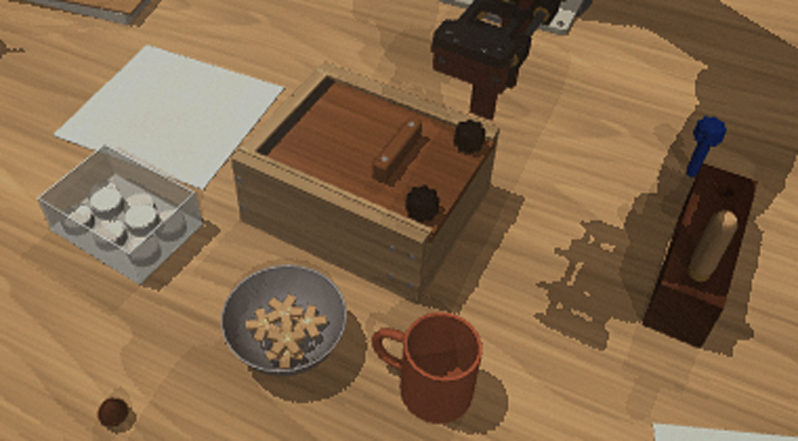

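The picture shows both knobs seated on the shut lid at (470,136) and (422,203). The drift is upright in the stand at (715,245), and the mug, bowl and tub are where they were. Knob tops at about 133 mm mean both bolts are home.

```bash
python3 -c "
from workcell import close_job;print(close_job())"
```

```text
the job is handed in; nothing more can be done
None
```

I handed the job in after about 50 s of robot time: three jars in the crate, lid shut and held by both bolts, drift back in the tool stand, and the mug, bowl and tub not touched. `close_job()` gave no verdict, so success rests on my last camera checks.

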